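# Clip the rail modules on, fold down the touch guard and pin it

### The job

Fit every module that lies on the bench to the rail of the mounting panel: hook its lip under the rail edge nearest you, then rock it down until the sprung foot snaps in under the other edge and it sits flat, anywhere between the two end clamps. Then fold the clear guard right down over them and push the red headed pin through the fork and the guard's lug until its head is against the fork. Leave the other things on the bench where they are.

Things in the scene. Friction and masses are not known exactly. Their poses are not given: they have to be found in the camera images.
- panel: white mounting panel lying on the bench, 250 (x) x 370 (y) x 5 mm, fixed. Origin: centre of its underside; x points away from the robot, y left, z up. Carries a steel rail along y in its middle, grey end clamps (30 mm high), a grey wiring duct behind (x 91 to 121, 38 mm high), a brass bar in front (x -98, 21 mm high), a fork at its right front corner
- rail_mid (a point): middle of the rail at its top, 25 mm above the bench; axes as the panel's. Top-hat rail along y: edges at x = -17.5 (near the robot) and +17.5 mm, flanges 3 mm thick, overhanging the 23 mm wide web by 6 mm, 17 mm free below them. Inner faces of the end clamps at y = -138 and +138 mm, so module centres from -115 to +115 mm: room for four, 45 mm wide each, about 77 mm apart
- fork_mouth (a point): centre of the pin hole in the fork's outer (right, -y) face, 50 mm above the bench; axes as the panel's. Hole 15 mm wide along y, pin goes in towards +y. Two cheeks 8 mm thick, 28 mm wide (x), 64 mm high, 12 mm apart; the guard's lug (8 mm thick, same hole) comes down between them, holes in line only when the guard is right down
- guard (a joint): clear guard, 4 mm sheet 310 mm wide (y), 145 mm deep, a 12 mm square bar along its free edge, a lug under the bar's right end; hinge axis along y at panel x = 85, z = 88 mm. In rad: 0 = folded down level over the modules, free edge towards the robot; 1.57 = upright; stop 1.9. Stiff hinge: stays where left; about 2 N at the edge moves it; push it right down
- guard_edge (a point): middle of the guard's free-edge bar, on its outer face (its top when the guard is down, then 94 mm above the bench): 140 mm from the hinge axis
- module_a: grey rail relay with a blue front, 90 (x) x 45 (y) x 57 mm high, 0.2 kg. Origin: middle of the flat underside that rests on the rail when seated. Body 0 to 26 mm above it, then a front 60 mm long up to 44 mm; grip across y. Lip (-x end) and orange foot (+x end) hang 13 mm below it: on the bench the origin is 13 mm up, +x roughly away from the robot. May be absent
- module_a_foot (a joint): travel of this module's sprung foot in m (0 = at rest, stop 0.008). Flat-topped tooth 4 to 13 mm below the underside, tip at x = 13.5 mm, sloped lead-in: rocking down about the near rail edge starts to push it out at about 18 degrees, by some 4 mm, with up to about 15 N, then it snaps in under the far edge and reads about 0 again
- module_a_lip (a point): underside over the lip, at (-18, 0, 0) mm of the module; seated, it is at x = -18 +-1, z = 0 mm of rail_mid. Slot round the near rail edge: wall at x = -18.7 mm, lip 4 mm below the underside there, 8 mm at its tip (x = -13.5 mm): raise the +x end 25 to 31 degrees and slide in towards +x until the wall meets the edge
- module_b: white two-pole breaker with two black toggles, 90 (x) x 45 (y) x 57 mm high, 0.2 kg. Origin: middle of the flat underside that rests on the rail when seated. Body 0 to 26 mm above it, then a front 60 mm long up to 44 mm; grip across y. Lip (-x end) and orange foot (+x end) hang 13 mm below it: on the bench the origin is 13 mm up, +x roughly away from the robot. May be absent
- module_b_foot (a joint): travel of this module's sprung foot in m (0 = at rest, stop 0.008). Flat-topped tooth 4 to 13 mm below the underside, tip at x = 13.5 mm, sloped lead-in: rocking down about the near rail edge starts to push it out at about 18 degrees, by some 4 mm, with up to about 15 N, then it snaps in under the far edge and reads about 0 again
- module_b_lip (a point): underside over the lip, at (-18, 0, 0) mm of the module; seated, it is at x = -18 +-1, z = 0 mm of rail_mid. Slot round the near rail edge: wall at x = -18.7 mm, lip 4 mm below the underside there, 8 mm at its tip (x = -13.5 mm): raise the +x end 25 to 31 degrees and slide in towards +x until the wall meets the edge
- module_c: black timer relay with an orange front, 90 (x) x 45 (y) x 57 mm high, 0.2 kg. Origin: middle of the flat underside that rests on the rail when seated. Body 0 to 26 mm above it, then a front 60 mm long up to 44 mm; grip across y. Lip (-x end) and orange foot (+x end) hang 13 mm below it: on the bench the origin is 13 mm up, +x roughly away from the robot. May be absent
- module_c_foot (a joint): travel of this module's sprung foot in m (0 = at rest, stop 0.008). Flat-topped tooth 4 to 13 mm below the underside, tip at x = 13.5 mm, sloped lead-in: rocking down about the near rail edge starts to push it out at about 18 degrees, by some 4 mm, with up to about 15 N, then it snaps in under the far edge and reads about 0 again
- module_c_lip (a point): underside over the lip, at (-18, 0, 0) mm of the module; seated, it is at x = -18 +-1, z = 0 mm of rail_mid. Slot round the near rail edge: wall at x = -18.7 mm, lip 4 mm below the underside there, 8 mm at its tip (x = -13.5 mm): raise the +x end 25 to 31 degrees and slide in towards +x until the wall meets the edge
- module_d: grey rail relay with a green front, 90 (x) x 45 (y) x 57 mm high, 0.2 kg. Origin: middle of the flat underside that rests on the rail when seated. Body 0 to 26 mm above it, then a front 60 mm long up to 44 mm; grip across y. Lip (-x end) and orange foot (+x end) hang 13 mm below it: on the bench the origin is 13 mm up, +x roughly away from the robot. May be absent
- module_d_foot (a joint): travel of this module's sprung foot in m (0 = at rest, stop 0.008). Flat-topped tooth 4 to 13 mm below the underside, tip at x = 13.5 mm, sloped lead-in: rocking down about the near rail edge starts to push it out at about 18 degrees, by some 4 mm, with up to about 15 N, then it snaps in under the far edge and reads about 0 again
- module_d_lip (a point): underside over the lip, at (-18, 0, 0) mm of the module; seated, it is at x = -18 +-1, z = 0 mm of rail_mid. Slot round the near rail edge: wall at x = -18.7 mm, lip 4 mm below the underside there, 8 mm at its tip (x = -13.5 mm): raise the +x end 25 to 31 degrees and slide in towards +x until the wall meets the edge
- lock_pin: headed pin lying flat on the bench, 0.06 kg: steel shank 12 mm thick, 46 mm long with round nose along its +y; red flat head 24 (x) x 30 (y from -30 to 0) x 12 mm (z). Origin on the axis where shank and head meet, 6 mm above the bench when lying. Seated: origin at fork_mouth, y axes parallel; head up or down alike
- tape_roll: roll of tape, 94 mm, lying on the bench; leave it
- cutters: flush cutters with red grips, 153 mm; leave them

How it is judged:
On the way, in this order (a step that is already met when the one before it is completed fails the run):
1. every module present is clipped on the rail: lip under the near edge, flat on the rail, sprung foot snapped in (x of module_a_lip in the frame of rail_mid between -0.021 and -0.015 m and z of module_a in the frame of rail_mid between -0.002 and 0.002 m and y of module_a in the frame of rail_mid between -0.125 and 0.125 m and angle between the z axis of each of module_a, module_b, module_c, module_d and the z axis of rail_mid, either way round below 0.05 rad and value of joint each of module_a_foot, module_b_foot, module_c_foot, module_d_foot below 0.002 m and x of module_b_lip in the frame of rail_mid between -0.021 and -0.015 m and z of module_b in the frame of rail_mid between -0.002 and 0.002 m and y of module_b in the frame of rail_mid between -0.125 and 0.125 m and x of module_c_lip in the frame of rail_mid between -0.021 and -0.015 m and z of module_c in the frame of rail_mid between -0.002 and 0.002 m and y of module_c in the frame of rail_mid between -0.125 and 0.125 m and x of module_d_lip in the frame of rail_mid between -0.021 and -0.015 m and z of module_d in the frame of rail_mid between -0.002 and 0.002 m and y of module_d in the frame of rail_mid between -0.125 and 0.125 m), for 0.3 s.
2. the guard is folded right down (all of step 1 and value of joint guard below 0.04 rad), for 0.2 s.
3. the pin is through fork and lug with its head against the fork (y of lock_pin in the frame of fork_mouth between -0.003 and 0.003 m and x of lock_pin in the frame of fork_mouth between -0.004 and 0.004 m and z of lock_pin in the frame of fork_mouth between -0.004 and 0.004 m and angle between the y axis of lock_pin and the y axis of fork_mouth, either way round below 0.12 rad and value of joint guard below 0.04 rad), for 0.2 s.
At the end, for the whole second after the job is handed in: Every module present sits flat on the rail (2 mm, 3 degrees) between the end clamps with its lip under the near edge and its foot snapped in (foot joint under 2 mm); guard down (under 0.04 rad); pin through the fork and lug, head within 3 mm of the fork, at rest (all of step 1 and all of step 3 and linear speed of lock_pin below 0.02 m/s); the robot touches nothing.
It fails at once if the roll of tape is moved more than 4 cm (distance of tape_roll from where it was at the start of the episode above 0.04 m).
It fails at once if the pair of cutters is moved more than 4 cm (distance of cutters from where it was at the start of the episode above 0.04 m).
Of module_a, module_b, module_c, module_d only 3 to 4 are there at a start; the rules pass over those that are not, and their reading is None.
At some moment in a run one of module_a, module_b, module_c, module_d, lock_pin may be knocked a few centimetres aside while the robot is not near it.
Once in a run the grip may slacken for a moment while it holds something.
It also fails if it takes over 210 s, if anything falls off the work surface, if the arm or the gripper's body presses on something with over 40 N, if the wrist force passes 120 N, or if a joint passes its speed limit or range.

### The arm

A 6-joint arm with a two-finger parallel gripper is mounted at the origin on a cart in front of the work surface, level with it; the furniture and walls round the work are solid. World frame = base frame: x ahead of the robot, y to its left, z up, the work surface at z = 0. Lengths are in m, angles in rad, forces in N, time in s.
With the tool pointing down it reaches from about 0.25 to 0.725 m from the base axis. Payload 4 kg.
Tool frame: the origin (TCP) lies at the very end of the fingers, on their centre line; the grasp point (between the pads) lies 19 mm behind it; z points along the fingers, y is the line along which they close (so a half turn about z gives the same grasp; the last joint's range is limited). The gripper opens to 85 mm and grips with 20 to 120 N. Pads are 22 mm wide; open, the fingers measure 114 mm over their backs; the gripper's body (76 mm by 85 mm) begins 54 mm behind the grasp point. The pads swing forward as they close: fully open they stand 13 mm farther back than shut.
Start: joints at [1.295, 0.241, 0.005, 1.335, 0, 1.571], TCP at [0.136, 0.481, 0.231] pointing down, gripper open.
Joint ranges: [-2.72, 2.72], [-1.05, 1.87], [-1.09, 1.28], [-1.99, 2.15], [-1.42, 1.44], [-3.14, 3.14]. Speed limits (rad/s): [2.79, 2.79, 3.14, 3.14, 3.14, 3.14].

### API

Orientations are given as a unit quaternion [x, y, z, w].
In Python, from workcell import bot, vision, workorder, boxes_of gives the robot as it stands.
- The arm moves only by the tool send_rows, never from a script. Its argument "motion" is text: rows parted by semicolons, each of 5 numbers parted by spaces: the closure, from -1 (fully open) to 1 (shut), so that 0 is half open, then the shift along the tool's x, y, z in cm, then the turn about the tool's z in rad. In form: claw x y z twist; .... A call has 1 to 5 rows; each row is the pose to reach, as a shift and turn from the pose commanded when the call began, along the tool's axes at that moment; what a row does not reach only later rows make up. A row lasts 1/10 s, in which the tool goes at most 50 mm and 8.59 degrees, less where a joint would pass 70% of its speed; a pose out of reach is approached as far as the arm can. A call with a gripper value outside its range is refused whole. The fingers move at their own pace and stop on an object; the grip force is fixed at half the most. Time passes only in rows, so rows that repeat a pose let the fingers close. It gives the time, the measured TCP pose, the force, the opening and the grip force at its end, in the units of the state.
- bot.get_obs(): the state, without advancing time (a new reading comes with each control period).
- vision.camera(name): name is "scene" or "side" or "wrist"; returns the picture (384x512x3 uint8, red, green, blue); there is no depth.
- vision.camera_model(name): a dict with "fov_y" (degrees; the focal length in pixels is half the picture's height over the tangent of half this angle, whatever the lens; pixels are square), "cx", "cy" (the principal point, pixels), "world_from_camera" (4x4, takes a point from camera to world coordinates); the wrist camera has in their place "hand_eye" (4x4, takes a point from camera to tool coordinates, whose origin is the TCP and whose axes are the flange's). Camera axes: x right, y down, z forward; pixel columns grow to the right and rows downward; lengths in m; the calibration is good to about 2 mm. A picture is of the moment at which its call begins: read the wrist's pose just before it. camera_model takes no time and is no camera call.
- workorder.job_done(): hands the job in; it is judged then, once.
Trained networks look in the newest picture that a camera, given by its name, has taken for a name from the list of things; names that differ only in an ending like _2 or _b are one class to them, and where a whole thing is asked for, a point or a joint stands for the part that bears it (a point fixed in the world has none). Each returns a list of dicts, best first, with "conf" (0 to 1); they miss things now and then, are a little off and sometimes report something else, mostly with a low value. They report only what shows in the picture. A call takes as long as a camera call.
- boxes_of(camera, target): "rect" ([centre column, centre row, width, height] in pixels, round what is visible of it).
The state is a dict: "clock": time; "joint_pos": joint angles; "joint_vel": joint speeds; "tau": joint torques, N m; "eef_pos": TCP position; "tool_rot": TCP orientation; "ft_force": force on the tool from outside, world axes, zero at the start; "ft_torque": the same for the moment, N m; "grip_width": finger opening in m; "grasp_force": force on a finger pad.
Only numpy, scipy, OpenCV 4.12 (cv2) and the standard library are available. Lean on these libraries where they do the work, as an engineer would, in place of code of your own. Each camera call takes 0.05 s, during which the arm holds its last target. There are 200 camera calls.

## Working session

There is one attempt and no reset: what is moved stays moved. The work goes in short steps, Python scripts to look and compute and a tool call to move; the robot and the scene stay as the last step left them, time stands still between calls to the robot, and variables do not carry over. Pictures are saved under pics/ and viewed, at most 14 in all, crops included, and the job is handed in when it is done.

Besides the shell and the picture viewer there is one more tool, called after "Call:" as a command line: name --argument value ..., lists and objects as JSON in quotes. send_rows: Moves the arm, as the interface text tells. Its arguments: {"type":"object","properties":{"motion":{"type":"string"}},"required":["motion"]}

```bash
mkdir -p pics; ls; cat > h.py <<'E'
import numpy as np, cv2
from workcell import bot, vision, workorder, boxes_of
from scipy.spatial.transform import Rotation as R
def model(n):
    m=vision.camera_model(n); o=bot.get_obs()
    if 'hand_eye' in m:
        T=np.eye(4);T[:3,:3]=R.from_quat(o['tool_rot']).as_matrix();T[:3,3]=o['eef_pos']
        W=T@np.array(m['hand_eye'])
    else: W=np.array(m['world_from_camera'])
    f=192/np.tan(np.radians(m['fov_y'])/2)
    return W,f,m['cx'],m['cy']
def snap(n,fn=None):
    M=model(n); im=vision.camera(n)
    if fn: cv2.imwrite('pics/'+fn,np.ascontiguousarray(im[:,:,::-1]))
    return im,M
def px2w(M,u,v,z):
    W,f,cx,cy=M; d=W[:3,:3]@np.array([(u-cx)/f,(v-cy)/f,1]); c=W[:3,3]
    return c+d*(z-c[2])/d[2]
def w2px(M,p):
    W,f,cx,cy=M; q=W[:3,:3].T@(np.asarray(p)-W[:3,3]); return f*q[0]/q[2]+cx,f*q[1]/q[2]+cy
E
python3 - <<'E'
from h import *
for n in('scene','side'):
    im,M=snap(n,n+'0.png'); print(n,M[0].round(3).tolist(),M[1:])
    for t in ['panel','module_a','lock_pin','guard','tape_roll','cutters']:
        for b in boxes_of(n,t)[:6]: 
            if b['conf']>.2: print(t,round(b['conf'],2),np.round(b['rect']).tolist(),px2w(M,*b['rect'][:2],0.02).round(3).tolist())
o=bot.get_obs();print(o)
print(vision.camera_model('wrist'))
E
```

```text
pics
scene [[0.45, -0.373, 0.811, -0.595], [-0.893, -0.188, 0.409, -0.677], [-0.0, -0.909, -0.418, 0.687], [0.0, 0.0, 0.0, 1.0]] (np.float64(492.4103529990712), 257.22417192795393, 193.7666670557174)
panel 0.92 [273.0, 193.0, 150.0, 123.0] [0.728, -0.067, 0.02]
panel 0.28 [370.0, 229.0, 29.0, 24.0] [0.631, -0.414, 0.02]
module_a 0.93 [202.0, 195.0, 22.0, 25.0] [0.614, 0.133, 0.02]
module_a 0.86 [369.0, 258.0, 19.0, 28.0] [0.48, -0.451, 0.02]
module_a 0.74 [163.0, 214.0, 19.0, 27.0] [0.445, 0.161, 0.02]
module_a 0.62 [173.0, 186.0, 33.0, 24.0] [0.631, 0.257, 0.02]
module_a 0.52 [274.0, 193.0, 147.0, 129.0] [0.73, -0.07, 0.02]
module_a 0.36 [295.0, 162.0, 113.0, 68.0] [1.02, -0.021, 0.02]
lock_pin 0.45 [141.0, 214.0, 16.0, 10.0] [0.419, 0.223, 0.02]
guard 0.46 [172.0, 184.0, 30.0, 26.0] [0.638, 0.269, 0.02]
tape_roll 0.85 [372.0, 230.0, 34.0, 20.0] [0.626, -0.419, 0.02]
side [[-0.998, 0.053, -0.032, 0.609], [0.058, 0.617, -0.785, 0.848], [-0.021, -0.785, -0.619, 0.811], [0.0, 0.0, 0.0, 1.0]] (np.float64(392.0394507412354), 263.5974715042774, 189.33859724353124)
panel 0.72 [257.0, 175.0
[... 919 characters left out ...]
58]), 'tool_rot': array([1.37450250e-01, 9.90508672e-01, 2.16116265e-05, 2.67325910e-06]), 'ft_force': array([-0.30069319,  0.55520372, -0.56335286]), 'ft_torque': array([-0.00651303,  0.01959039, -0.01459809]), 'grasp_force': 0.0, 'grip_width': 0.08534975535303559}
{'fov_y': 65.09003437542488, 'cx': 254.17359838506158, 'cy': 192.8957525722482, 'hand_eye': array([[-1.38956635e-03, -9.64927705e-01, -2.62512083e-01,
         6.59605192e-02],
       [ 9.99998984e-01, -1.42418105e-03, -5.84094304e-05,
        -2.42497342e-04],
       [-3.17503857e-04, -2.62511898e-01,  9.64928703e-01,
        -1.43599117e-01],
       [ 0.00000000e+00,  0.00000000e+00,  0.00000000e+00,
         1.00000000e+00]])}
```

```bash
python3 - <<'E'
import cv2
a=cv2.imread('pics/scene0.png')[120:300,110:430];b=cv2.imread('pics/side0.png')[90:350,130:370]
cv2.imwrite('pics/s1.png',cv2.resize(a,(800,450),interpolation=cv2.INTER_CUBIC))
cv2.imwrite('pics/s2.png',cv2.resize(b,(553,600),interpolation=cv2.INTER_CUBIC))
E
```

```text
(no output)
```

View pics/s1.png

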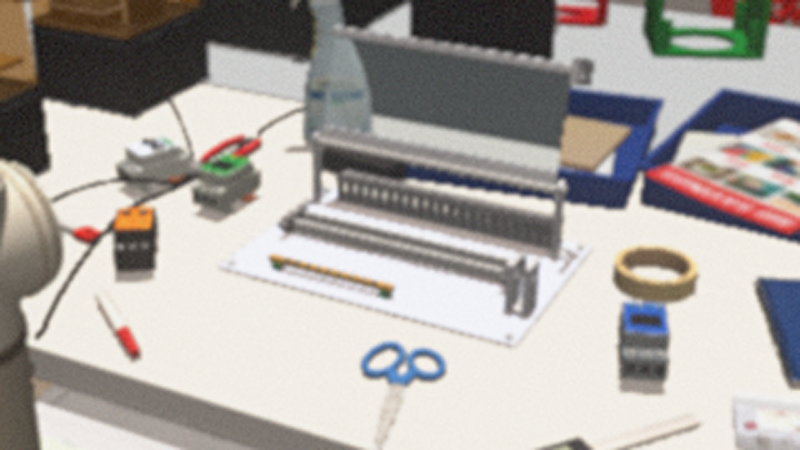

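View pics/s2.png

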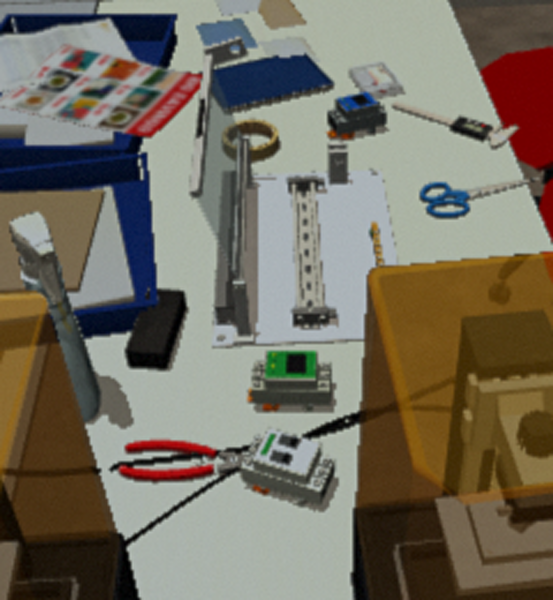

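Call:
send_rows --motion "-1 -3.5 -2.5 -2 0; -1 -7 -5 -4 0; -1 -10.5 -7.5 -6 -0.09; -1 -14 -10 -8 -0.18; -1 -17.5 -12.5 -10 -0.275"

```text
clock: 1.2
eef_pos: [0.2712, 0.3117, 0.3323]
tool_rot: [-0.002, 1.0, 0.0, 0.0]
ft_force: [1.6, 0.8, -0.3]
grip_width: 0.0856
grasp_force: 0.0
```

Call:
send_rows --motion "-1 -3 -4 0 0; -1 -6 -8 0 0; -1 -9 -12 0 0; -1 -12 -16 0 0; -1 -12 -17 0 0"

```text
clock: 1.7
eef_pos: [0.3929, 0.1395, 0.3311]
tool_rot: [0.004, 1.0, -0.001, 0.001]
ft_force: [0.3, 0.3, -0.2]
grip_width: 0.0858
grasp_force: 0.0
```

```bash
python3 - <<'E'
from h import *
im,M=snap('wrist','w1.png'); print(bot.get_obs()['eef_pos'])
for t in ['panel','module_a','lock_pin','guard','tape_roll','cutters']:
    for b in boxes_of('wrist',t)[:6]: 
        if b['conf']>.2: print(t,round(b['conf'],2),np.round(b['rect']).tolist(),px2w(M,*b['rect'][:2],0.03).round(3).tolist())
E
```

```text
[0.39133295 0.13980593 0.33116887]
panel 0.86 [102.0, 285.0, 204.0, 196.0] [0.605, -0.118, 0.03]
module_a 0.97 [322.0, 286.0, 52.0, 58.0] [0.61, 0.251, 0.03]
module_a 0.66 [260.0, 177.0, 55.0, 60.0] [0.424, 0.147, 0.03]
module_a 0.64 [251.0, 281.0, 28.0, 57.0] [0.6, 0.131, 0.03]
lock_pin 0.94 [330.0, 187.0, 44.0, 20.0] [0.44, 0.254, 0.03]
guard 0.91 [115.0, 358.0, 133.0, 51.0] [0.755, -0.115, 0.03]
tape_roll 0.54 [300.0, 314.0, 14.0, 21.0] [0.664, 0.214, 0.03]
cutters 0.59 [303.0, 314.0, 19.0, 19.0] [0.664, 0.22, 0.03]
cutters 0.4 [117.0, 360.0, 128.0, 49.0] [0.758, -0.112, 0.03]
cutters 0.31 [323.0, 286.0, 50.0, 60.0] [0.61, 0.252, 0.03]
```

View pics/w1.png

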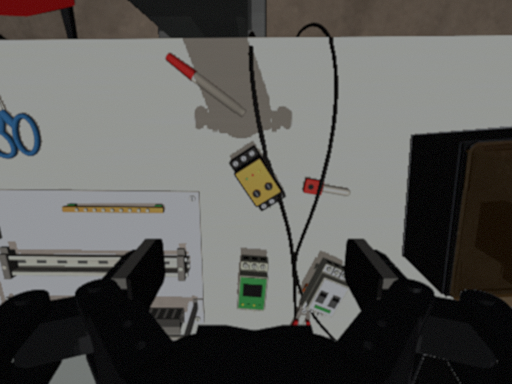

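Call:
send_rows --motion "-1 0 -5 0 0; -1 0 -10 0 0; -1 0 -15 0 0; -1 0 -20 0 0; -1 0 -25 0 0"

```text
clock: 2.55
eef_pos: [0.3901, -0.1074, 0.3316]
tool_rot: [-0.001, 1.0, -0.0, 0.001]
ft_force: [1.2, -0.6, 0.6]
grip_width: 0.0854
grasp_force: 0.0
```

Call:
send_rows --motion "-1 0 -2 0 0; -1 0 -2 0 0; -1 0 -2 0 0"

```text
clock: 2.85
eef_pos: [0.3903, -0.126, 0.3313]
tool_rot: [-0.0, 1.0, 0.0, -0.0]
ft_force: [0.3, 0.2, 0.2]
grip_width: 0.0858
grasp_force: 0.0
```

```bash
python3 - <<'E'
from h import *
im,M=snap('wrist','w2.png'); print(bot.get_obs()['eef_pos'],bot.get_obs()['tool_rot'].round(4))
b=cv2.imread('pics/w2.png'); cv2.imwrite('pics/w2b.png',cv2.resize(b[100:384,60:460],(800,568),interpolation=cv2.INTER_CUBIC))
E
```

```text
[ 0.39028328 -0.12561868  0.33130008] [-6.e-04  1.e+00  3.e-04 -1.e-04]
```

View pics/w2b.png

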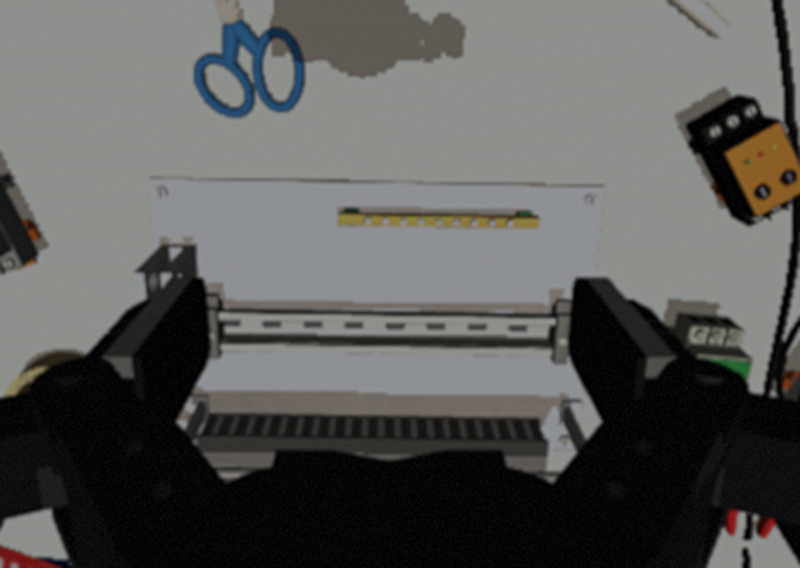

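```bash
python3 - <<'E'
from h import *
im=cv2.imread('pics/w2.png'); M=model('wrist')
g=im.astype(float).mean(2); g=cv2.GaussianBlur(g,(5,3),0)
def line(c0,c1,r0,r1,sgn,z,name):
    u=np.arange(c0,c1); d=np.diff(g[r0:r1,c0:c1],axis=0)*sgn
    v=r0+d.argmax(0)+1.0-.5
    p=np.polyfit(u,v,1); k=abs(np.polyval(p,u)-v)<1.2; p=np.polyfit(u[k],v[k],1)
    a=px2w(M,c0,np.polyval(p,c0),z);b=px2w(M,c1,np.polyval(p,c1),z)
    print(name,k.mean().round(2),a.round(4),b.round(4),'yaw',np.arctan2(-(b-a)[0],(b-a)[1]).round(4))
line(145,350,184,198,1,.005,'panelfront')
line(180,330,248,264,1,.025,'railnear')
line(180,330,262,280,-1,.025,'railfar')
for n,c in (('FL',(362,192.5)),('FR',(135,188.5))): print(n,px2w(M,*c,.005).round(4))
for n,c in (('clampR_in',(170,262)),('clampL_in',(337,263))): print(n,px2w(M,*c,.055-.0).round(4))
cv2.imwrite('pics/fork.png',cv2.resize(im[205:305,120:220],(600,600),interpolation=cv2.INTER_CUBIC))
E
```

```text
panelfront 1.0 [ 0.4469 -0.3019  0.005 ] [0.453  0.0295 0.005 ] yaw -0.0183
railnear 1.0 [ 0.5544 -0.2477  0.025 ] [ 0.5588 -0.0008  0.025 ] yaw -0.018
railfar 1.0 [ 0.5732 -0.2489  0.025 ] [5.766e-01 3.000e-04 2.500e-02] yaw -0.0135
FL [0.4515 0.0488 0.005 ]
FR [ 0.4447 -0.3178  0.005 ]
clampR_in [ 0.5489 -0.2556  0.055 ]
clampL_in [0.5507 0.0021 0.055 ]
```

View pics/fork.png

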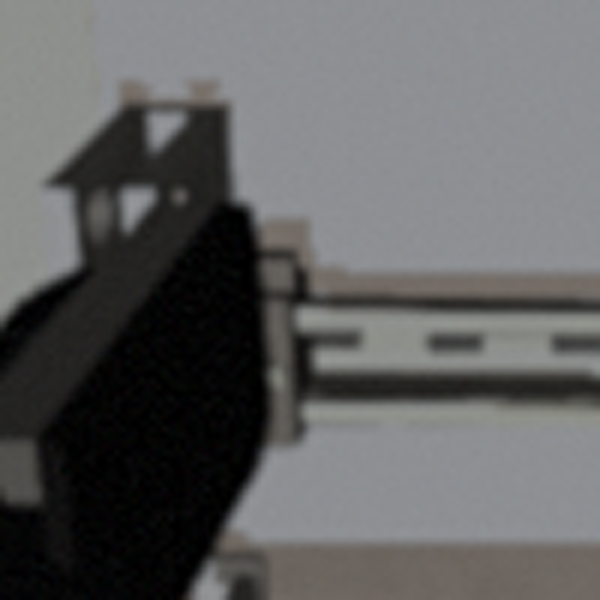

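```bash
python3 - <<'E'
from h import *
M=model('wrist')
for n,u,v,z in (('topFL',128.3,235.8,.064),('topFR',151,236,.064),('baseFR',158,222.5,.005),('baseFL',140.5,222.5,.005)):
    p=px2w(M,u,v,z); d=p[:2]-[.5732,-.1368]; c,s=np.cos(-.0183),np.sin(-.0183)
    print(n,p.round(4),'panel',(c*d[0]+s*d[1]).round(4),(-s*d[0]+c*d[1]).round(4))
# orange module
import glob
for f,name in (('pics/w1.png','orange'),):
    pass
E
```

```text
topFL [ 0.5014 -0.3111  0.064 ] panel -0.0686 -0.1756
topFR [ 0.5017 -0.2777  0.064 ] panel -0.0689 -0.1422
baseFR [ 0.503  -0.2857  0.005 ] panel -0.0674 -0.1501
baseFL [ 0.503  -0.3148  0.005 ] panel -0.0669 -0.1792
```

Call:
send_rows --motion "-1 -1 -4.5 0 0; -1 -2 -9 0 0; -1 -3 -13.5 0 0; -1 -4 -18 0 0; -1 -5 -22 0 0"

```text
clock: 3.4
eef_pos: [0.4414, -0.3469, 0.3314]
tool_rot: [-0.001, 1.0, -0.0, 0.0]
ft_force: [-0.5, 0.9, 0.5]
grip_width: 0.0855
grasp_force: 0.0
```

Call:
send_rows --motion "-1 -1 -4 3 0; -1 -2 -8 6 0; -1 -2 -10 10 0; -1 -2 -10 13 0; -1 -2 -10 13 0"

```text
clock: 3.9
eef_pos: [0.4588, -0.4432, 0.1949]
tool_rot: [-0.001, 1.0, 0.004, -0.004]
ft_force: [0.0, 0.9, -0.5]
grip_width: 0.085
grasp_force: 0.0
```

```bash
cat >> h.py <<'E'
HSV={'a':((100,110,40),(125,255,255)),'c':((5,120,60),(25,255,255)),'d':((50,100,30),(80,255,255))}
def look(k,fn,z=.057,crop=None):
    im,M=snap('wrist',fn); o=bot.get_obs()
    for b in boxes_of('wrist','module_a')[:3]: print('box',round(b['conf'],2),np.round(b['rect']).tolist(),px2w(M,*b['rect'][:2],.04).round(3))
    if k in HSV:
        m=cv2.inRange(cv2.cvtColor(im,cv2.COLOR_RGB2HSV),*map(np.array,HSV[k]))
        m=cv2.morphologyEx(m,cv2.MORPH_OPEN,np.ones((3,3)))
        cs=sorted(cv2.findContours(m,cv2.RETR_EXTERNAL,cv2.CHAIN_APPROX_NONE)[0],key=cv2.contourArea)[-2:]
        for c in cs:
            P=np.array([px2w(M,*q[0],z)[:2] for q in c])*1000
            (x,y),(w,h),a=cv2.minAreaRect(P.astype(np.float32))
            print('rect mm',round(x,1),round(y,1),'size',round(w,1),round(h,1),'ang',round(a,1), 'med px',c[:,0].mean(0))
    print('tcp',o['eef_pos'].round(4),'rotz',R.from_quat(o['tool_rot']).as_euler('xyz').round(3))
E
python3 - <<'E'
from h import *
look('a','w3.png')
E
```

```text
box 0.97 [250.0, 190.0, 71.0, 97.0] [ 0.469 -0.446  0.04 ]
rect mm 363.8 -266.0 size 59.9 72.6 ang 6.4 med px [455.          79.69721116]
rect mm 537.6 -617.1 size 68.3 125.7 ang 20.1 med px [ 81.83946488 253.71237458]
tcp [ 0.46   -0.4441  0.1987] rotz [ 3.137 -0.005 -3.14 ]
```

View pics/w3.png

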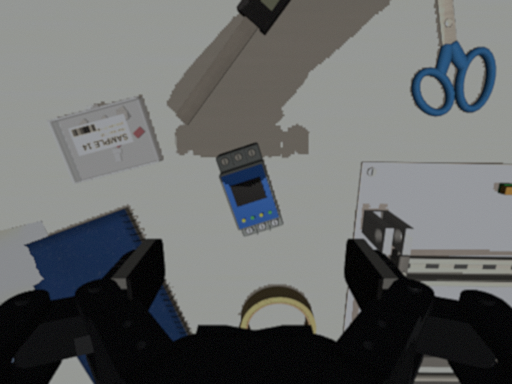

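```bash
sed -i 's/key=cv2.contourArea)\[-2:\]/key=cv2.contourArea)[::-1]; cs=[c for c in cs if abs(c[:,0].mean(0)[0]-256)<70 and abs(c[:,0].mean(0)[1]-190)<80 and len(c)>30][:2]/' h.py
python3 - <<'E'
from h import *
im=cv2.imread('pics/w3.png');M=model('wrist')
hsv=cv2.cvtColor(im,cv2.COLOR_BGR2HSV)[140:245,205:300]
m=(hsv[...,0]>95)&(hsv[...,0]<130)&(hsv[...,1]>110)
V=hsv[...,2][m]; print(np.percentile(V,[5,25,50,75,95]))
for t in (30,70,90,110):
    mm=(m&(hsv[...,2]>t)).astype(np.uint8); mm=cv2.morphologyEx(mm,cv2.MORPH_OPEN,np.ones((2,2)))
    c=max(cv2.findContours(mm,0,1)[0],key=cv2.contourArea)
    P=np.array([px2w(M,q[0][0]+205,q[0][1]+140,.057)[:2] for q in c])*1000
    print(t,cv2.minAreaRect(P.astype(np.float32)))
E
```

```text
[ 69.  78. 135. 140. 143.]
30 ((478.5267639160156, -448.51873779296875), (57.49787139892578, 41.988006591796875), 18.155786514282227)
70 ((478.606201171875, -448.4927062988281), (57.33069610595703, 41.98800277709961), 18.15577507019043)
90 ((481.4275207519531, -447.6126403808594), (51.470794677734375, 42.01300811767578), 17.983686447143555)
110 ((482.54913330078125, -447.3096008300781), (49.21174621582031, 42.04376983642578), 17.768478393554688)
```

Call:
send_rows --motion "-1 -2 -0.4 3 -0.13; -1 -2 -0.4 6 -0.26; -1 -2 -0.4 10 -0.316; -1 -2 -0.4 14 -0.316; -1 -2 -0.4 18 -0.316"

```text
clock: 4.5
eef_pos: [0.4832, -0.4516, 0.0244]
tool_rot: [-0.158, 0.987, -0.003, 0.002]
ft_force: [0.5, -0.1, 0.2]
grip_width: 0.0857
grasp_force: 0.0
```

Call:
send_rows --motion "-1 0 0 0 0; 0.3 0 0 0 0; 0.3 0 0 0 0; 0.3 0 0 0 0; 0.3 0 0 0 0"

```text
clock: 5.0
eef_pos: [0.4821, -0.4522, 0.0256]
tool_rot: [-0.157, 0.988, -0.002, 0.002]
ft_force: [-0.5, 2.5, 6.6]
grip_width: 0.0444
grasp_force: 61.1
```

Call:
send_rows --motion "0.3 0 0 0 0; 0.3 0 0 0 0; 0.3 0 0 0 0"

```text
clock: 5.3
eef_pos: [0.4821, -0.4522, 0.0256]
tool_rot: [-0.157, 0.988, -0.002, 0.002]
ft_force: [-0.1, 2.2, 6.5]
grip_width: 0.0441
grasp_force: 61.1
```

Call:
send_rows --motion "0.3 0 0 -2.5 0; 0.3 0 0 -5 0.1; 0.3 0 0 -7.5 0.2; 0.3 0 0 -10 0.3; 0.3 0 0 -10 0.336"

```text
clock: 5.8
eef_pos: [0.4825, -0.4537, 0.1284]
tool_rot: [0.012, 1.0, -0.004, 0.004]
ft_force: [0.2, -0.2, -1.6]
grip_width: 0.0442
grasp_force: 61.7
```

Call:
send_rows --motion "0.3 0 3.5 0 0; 0.3 -0.2 7 0 0; 0.3 -0.4 11 0 0; 0.3 -0.6 15.2 0 0; 0.3 -0.6 15.2 0 0"

```text
clock: 6.3
eef_pos: [0.4894, -0.2947, 0.123]
tool_rot: [0.008, 1.0, 0.001, 0.0]
ft_force: [-1.3, -0.7, -2.0]
grip_width: 0.0438
grasp_force: 62.1
```

```bash
python3 - <<'E'
from h import *
o=bot.get_obs(); print(o['eef_pos'].round(4),o['tool_rot'].round(4),o['grip_width'],o['ft_force'].round(1))
im,M=snap('wrist','w4.png'); 
print(M[0][:3,3], [np.round(w2px(M,(o['eef_pos'][0]+dx,o['eef_pos'][1],o['eef_pos'][2]+dz)),1).tolist() for dx,dz in ((-.03,.0314),(.03,.0314),(-.045,.0134))])
cv2.imwrite('pics/w4b.png',cv2.resize(cv2.imread('pics/w4.png')[150:384,130:380],(640,600)))
E
```

```text
[ 0.4894 -0.2947  0.123 ] [7.7e-03 1.0e+00 7.0e-04 4.0e-04] 0.043762192384145415 [-1.3 -0.7 -2. ]
[ 0.42326056 -0.29415257  0.26654277] [[254.0, 206.6], [256.3, 335.3], [253.3, 161.1]]
```

View pics/w4b.png

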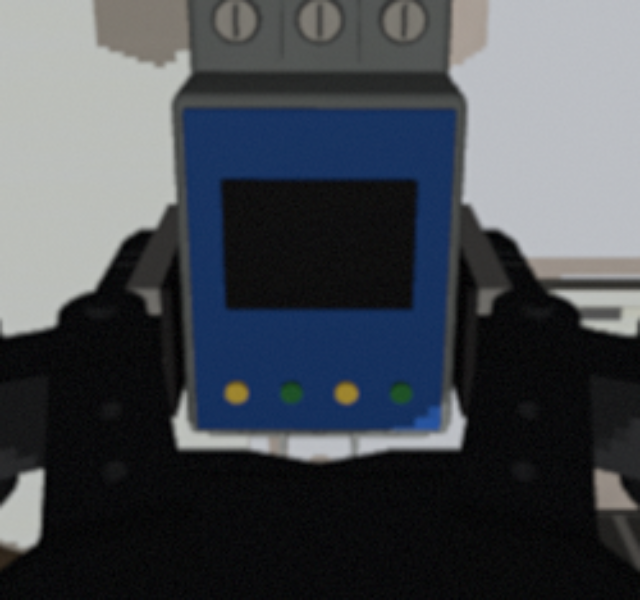

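```bash
python3 - <<'E'
import cv2
im=cv2.imread('pics/w4.png'); g=im[:,:,:].mean(2)
print([int(x) for x in g[110:200,225:285].mean(1)])
h=cv2.cvtColor(im,cv2.COLOR_BGR2HSV)[:,215:240]
m=((h[...,0]>100)&(h[...,0]<125)&(h[...,1]>120)).mean(1); r=[i for i in range(384) if m[i]>.5]; print(r[0],r[-1])
E
```

```text
[120, 121, 121, 121, 121, 121, 121, 121, 121, 121, 121, 121, 121, 122, 123, 124, 125, 126, 126, 126, 126, 126, 125, 124, 124, 126, 122, 88, 39, 21, 32, 40, 53, 67, 74, 78, 81, 81, 77, 75, 78, 82, 85, 88, 90, 91, 92, 93, 92, 92, 92, 91, 89, 87, 84, 80, 78, 81, 83, 83, 83, 83, 83, 83, 83, 84, 82, 71, 51, 38, 38, 39, 39, 39, 40, 42, 53, 65, 73, 78, 79, 71, 58, 52, 55, 57, 57, 57, 57, 57]
192 316
```

Call:
send_rows --motion "0.3 -0.7 -0.3 0 0; 0.3 -1.4 -0.5 1 0; 0.3 -1.4 -0.5 2 0; 0.3 -1.4 -0.5 2.9 0; 0.3 -1.4 -0.5 2.9 0"

```text
clock: 6.85
eef_pos: [0.5022, -0.3048, 0.0906]
tool_rot: [0.011, 1.0, 0.0, -0.001]
ft_force: [-0.6, -1.2, -1.1]
grip_width: 0.0438
grasp_force: 62.3
```

Call:
send_rows --motion "0.3 0 0 0.5 0; 0.3 0.6 0 0.8 0; 0.3 1.2 0 1.1 0; 0.3 1.7 0 1.4 0; 0.3 2.0 0 1.6 0"

```text
clock: 7.35
eef_pos: [0.4904, -0.305, 0.0851]
tool_rot: [0.009, 1.0, -0.002, 0.01]
ft_force: [0.3, 7.9, 32.4]
grip_width: 0.044
grasp_force: 68.5
```

```bash
python3 - <<'E'
from h import *
o=bot.get_obs(); print(o['eef_pos'].round(4),o['tool_rot'].round(4),o['grip_width'],o['ft_force'].round(1))
im,M=snap('wrist','w5.png'); s,_=snap('side','s5.png')
a=cv2.resize(cv2.imread('pics/w5.png')[100:384,130:380],(500,568))
u,v=map(int,w2px(_,o['eef_pos'])); print(u,v)
b=cv2.resize(cv2.imread('pics/s5.png')[v-40:v+20,u-30:u+30],(300,300),interpolation=cv2.INTER_CUBIC)
b=cv2.copyMakeBorder(b,0,268,0,0,0); cv2.imwrite('pics/v5.png',np.hstack([a,b]))
E
```

```text
[ 0.4904 -0.305   0.0851] [ 0.0094  0.9999 -0.0016  0.0098] 0.04400977730251137 [ 0.3  7.9 32.4]
282 146
```

View pics/v5.png

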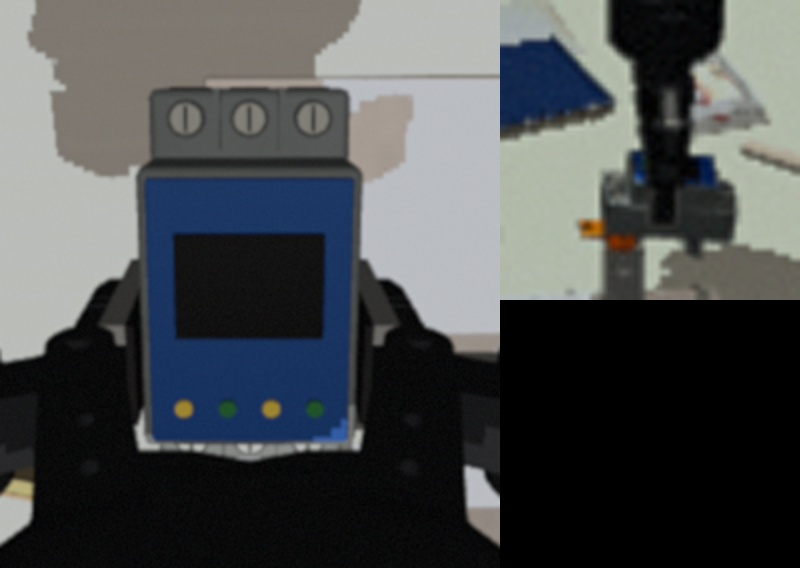

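Call:
send_rows --motion "0.3 0 0 -2.5 0; 0.3 0 0 -5 0; 0.3 -1.5 3.5 -5 0; 0.3 -3 7 -5 0; 0.3 -4.5 10.5 -5 0"

```text
clock: 7.95
eef_pos: [0.5301, -0.1992, 0.1264]
tool_rot: [0.011, 1.0, 0.0, -0.0]
ft_force: [0.3, 0.1, -2.4]
grip_width: 0.0441
grasp_force: 64.9
```

Call:
send_rows --motion "0.3 -1.5 3.3 0 0; 0.3 -1.5 3.3 2 0; 0.3 -1.5 3.3 4 0; 0.3 -1.5 3.3 6 0; 0.3 -1.5 3.3 6 0"

```text
clock: 8.45
eef_pos: [0.5428, -0.1663, 0.063]
tool_rot: [0.01, 1.0, 0.001, -0.004]
ft_force: [-1.3, -0.0, -2.6]
grip_width: 0.0445
grasp_force: 64.9
```

Call:
send_rows --motion "0.3 0 0 0 0; 0.3 0 0 0 0"

```text
clock: 8.65
eef_pos: [0.5465, -0.1677, 0.0674]
tool_rot: [0.011, 1.0, -0.0, 0.001]
ft_force: [-0.3, -0.0, -0.8]
grip_width: 0.0442
grasp_force: 64.9
```

Call:
send_rows --motion "0.3 -0.6 0 0.6 0; 0.3 -0.6 0 1.2 0; 0.3 -0.6 0 1.6 0; 0.3 -0.6 0 1.7 0; 0.3 -0.6 0 1.7 0"

```text
clock: 9.15
eef_pos: [0.5514, -0.1673, 0.0489]
tool_rot: [0.01, 1.0, 0.0, -0.0]
ft_force: [0.3, 0.6, -0.6]
grip_width: 0.0441
grasp_force: 64.9
```

```bash
cat >> h.py <<'E'
def both(fn,rows=(90,384)):
    o=bot.get_obs(); print(o['eef_pos'].round(4),o['tool_rot'].round(4),o['grip_width'].round(4),o['ft_force'].round(1))
    im,M=snap('wrist'); s,S=snap('side')
    a=cv2.resize(im[90:384,150:360],(420,588))
    u,v=map(int,w2px(S,o['eef_pos']))
    b=cv2.resize(s[v-45:v+30,u-37:u+38],(380,380),interpolation=cv2.INTER_CUBIC)
    b=cv2.copyMakeBorder(b,0,208,0,0,0); cv2.imwrite('pics/'+fn,np.ascontiguousarray(np.hstack([a,b])[:,:,::-1]))
    return im,M,s,S
E
python3 - <<'E'
from h import *
both('v6.png')
E
```

```text
Traceback (most recent call last):
  File "h.py", line 35, in both
    o=bot.get_obs(); print(o['eef_pos'].round(4),o['tool_rot'].round(4),o['grip_width'].round(4),o['ft_force'].round(1))
                                                                        ^^^^^^^^^^^^^^^^^^^^^
AttributeError: 'float' object has no attribute 'round'
```

Call:
send_rows --motion "0.3 0 0 0.2 0; 0.3 0 0 0.3 0; 0.3 0 0 0.4 0; 0.3 0 0 0.4 0"

```text
clock: 9.55
eef_pos: [0.5518, -0.1675, 0.0453]
tool_rot: [0.01, 1.0, -0.0, 0.0]
ft_force: [0.5, 0.9, -1.1]
grip_width: 0.0443
grasp_force: 64.9
```

```bash
sed -i "s/o\['grip_width'\].round(4)/round(o['grip_width'],4)/" h.py; python3 - <<'E'
from h import *
both('v6.png')
E
```

```text
[ 0.5518 -0.1675  0.0453] [ 0.0104  0.9999 -0.      0.    ] 0.0443 [ 0.5  0.9 -1.1]
```

View pics/v6.png

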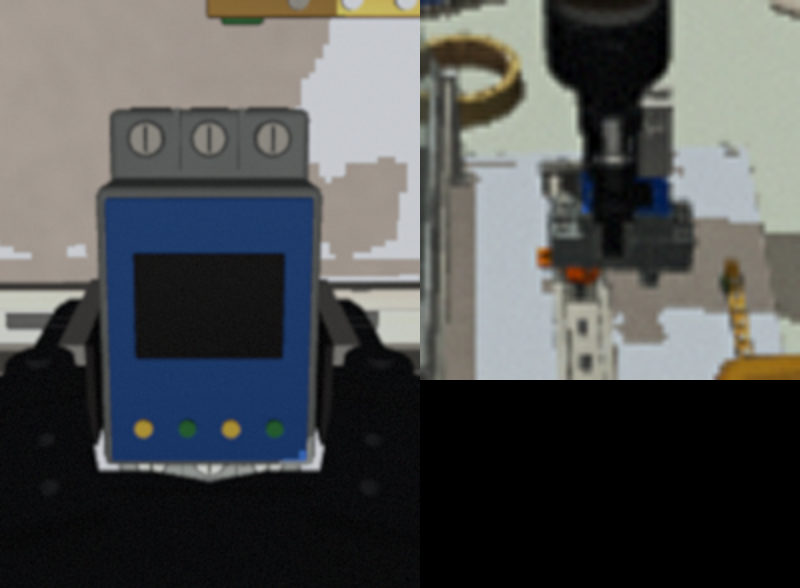

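Call:
send_rows --motion "0.3 0 0 0.2 0; 0.3 0 0 0.2 0; -0.25 0 0 0.2 0; -0.25 0 0 0.2 0; -0.25 0 0 0.2 0"

```text
clock: 10.15
eef_pos: [0.5519, -0.1675, 0.0433]
tool_rot: [0.01, 1.0, -0.0, 0.0]
ft_force: [-0.4, 0.3, -0.6]
grip_width: 0.0533
grasp_force: 0.0
```

```bash
python3 - <<'E'
from h import *
both('v7.png')
E
```

```text
[ 0.5519 -0.1675  0.0433] [ 1.040e-02  9.999e-01 -0.000e+00  1.000e-04] 0.0533 [-0.4  0.3 -0.6]
```

View pics/v7.png

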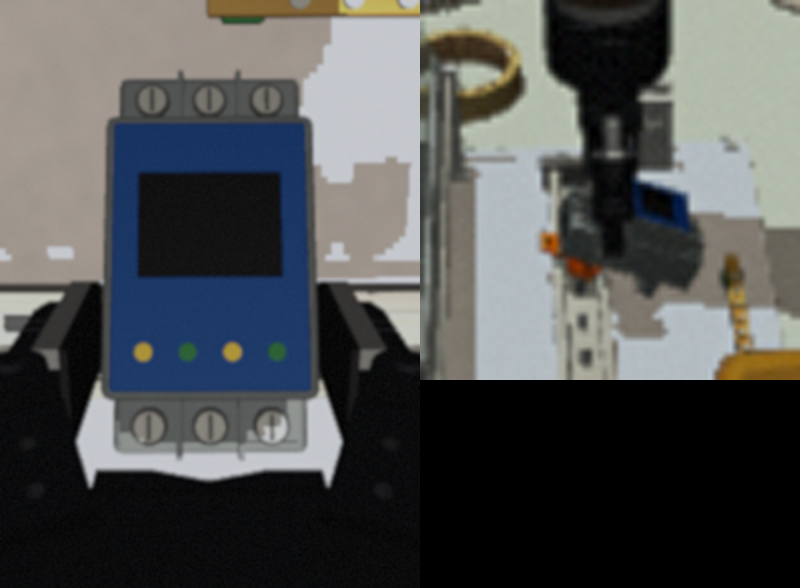

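```bash
cat >> h.py <<'E'
from scipy.optimize import least_squares
def fit(rows,M,y,x0=(.54,.04,.4),blue=1.):
    # rows: near front top edge, far front top edge, near body end, far body end (None ok); returns origin x,z,theta(deg)
    pts=[(-.030+.001*blue,.044),(.030-.001*blue,.044),(-.045,.026),(.045,.026)]
    def P(q,p):
        c,s=np.cos(q[2]),np.sin(q[2]); return (q[0]+c*p[0]-s*p[1],y,q[1]+s*p[0]+c*p[1])
    f=lambda q:[w2px(M,P(q,p))[1]-r for p,r in zip(pts,rows) if r is not None]
    s=least_squares(f,x0); return s.x[0].round(4),s.x[1].round(4),np.degrees(s.x[2]).round(1),np.round(s.fun,1)
E
python3 - <<'E'
from h import *
M=model('wrist'); print(fit((151,286,130,316),M,-.1675)); print(fit((150,287,130,None),M,-.1675)); 
E
```

```text
(np.float64(0.5469), np.float64(0.0248), np.float64(23.7), array([-0.4,  0.3,  0.3, -0.3]))
(np.float64(0.5467), np.float64(0.0262), np.float64(24.1), array([0., 0., 0.]))
```

```bash
python3 - <<'E'
from h import *
o=bot.get_obs(); W,f,cx,cy=model('wrist')
p0=o['eef_pos']
def at(p): W2=W.copy(); W2[:3,3]+=np.array(p)-p0; return (W2,f,cx,cy)
print('w4',fit((191,317,142,None),at((.4894,-.2947,.123)),-.2947,(.49,.11,0)),'expect z .1104')
print('v6',fit((188,321,145,None),at((.5518,-.1675,.0453)),-.1675,(.55,.04,0)))
print('v7',fit((151,286,130,316),at((.5519,-.1675,.0433)),-.1675))
E
```

```text
w4 (np.float64(0.4798), np.float64(0.1107), np.float64(-2.5), array([0., 0., 0.])) expect z .1104
v6 (np.float64(0.5469), np.float64(0.0328), np.float64(4.1), array([ 0., -0.,  0.]))
v7 (np.float64(0.547), np.float64(0.025), np.float64(23.7), array([-0.4,  0.3,  0.3, -0.3]))
```

Call:
send_rows --motion "-0.25 0.5 0 0.5 0; -0.25 1.0 0 1.0 0; -0.25 1.0 0 1.3 0; -0.25 1.0 0 1.3 0; 0.3 1.0 0 1.3 0"

```text
clock: 10.75
eef_pos: [0.5417, -0.1672, 0.0302]
tool_rot: [0.01, 1.0, 0.0, -0.0]
ft_force: [-0.3, -1.1, -0.7]
grip_width: 0.0447
grasp_force: 61.1
```

Call:
send_rows --motion "0.3 0 0 0 0; 0.3 0 0 0 0; 0.3 0 0 0 0; 0.3 0 0 0 0"

```text
clock: 11.15
eef_pos: [0.5418, -0.1672, 0.0303]
tool_rot: [0.01, 1.0, 0.0, -0.0]
ft_force: [-0.7, 0.5, -0.7]
grip_width: 0.0441
grasp_force: 61.2
```

```bash
python3 - <<'E'
from h import *
im,M,s,S=both('v8.png')
h=cv2.cvtColor(im,cv2.COLOR_RGB2HSV)[:,215:240]
m=((h[...,0]>100)&(h[...,0]<125)&(h[...,1]>120)).mean(1); r=np.where(m>.5)[0]; print(r[0],r[-1])
print([int(x) for x in im[100:160,225:285].mean((1,2))])
E
```

```text
[ 0.5418 -0.1672  0.0303] [ 0.0104  0.9999  0.     -0.    ] 0.0441 [-0.7  0.5 -0.7]
183 326
[113, 117, 118, 118, 118, 118, 118, 118, 117, 117, 117, 117, 117, 117, 117, 118, 117, 112, 106, 106, 116, 136, 145, 146, 146, 146, 146, 146, 146, 146, 146, 146, 146, 146, 146, 146, 146, 146, 146, 146, 146, 146, 145, 145, 145, 145, 145, 145, 145, 145, 142, 141, 138, 120, 87, 69, 73, 75, 76, 80]
```

Call:
send_rows --motion "0.3 0.3 0 -0.8 0; 0.3 0.5 -2 -1.5 0; 0.3 0.5 -4.5 -1.5 0; 0.3 0.5 -7 -1.5 0; 0.3 0.5 -7 -1 0"

```text
clock: 11.75
eef_pos: [0.5362, -0.2405, 0.0419]
tool_rot: [0.012, 1.0, -0.001, 0.002]
ft_force: [0.1, 0.3, -1.8]
grip_width: 0.0439
grasp_force: 61.6
```

Call:
send_rows --motion "0.3 0 0 0.45 0; 0.3 0 0 0.45 0; 0.3 0 0 0.45 0; 0.3 0 0 0.45 0"

```text
clock: 12.15
eef_pos: [0.5355, -0.2363, 0.0359]
tool_rot: [0.01, 1.0, 0.0, -0.0]
ft_force: [0.1, -0.9, -2.0]
grip_width: 0.0446
grasp_force: 61.6
```

Call:
send_rows --motion "0.3 -0.5 0 0 0; 0.3 -1 0 0 0; 0.3 -1.5 0 0 0; 0.3 -2 0 0 0; 0.3 -2 0 0 0"

```text
clock: 12.65
eef_pos: [0.5564, -0.2376, 0.0358]
tool_rot: [0.01, 1.0, -0.0, 0.0]
ft_force: [0.3, 0.4, -1.4]
grip_width: 0.0448
grasp_force: 61.6
```

Call:
send_rows --motion "0.3 -0.3 0 0 0; 0.3 -0.6 0 0 0; 0.3 -0.8 0 0 0; 0.3 -0.8 0 0 0"

```text
clock: 13.05
eef_pos: [0.5636, -0.2377, 0.0358]
tool_rot: [0.01, 1.0, -0.0, 0.0]
ft_force: [-0.4, 0.6, -0.7]
grip_width: 0.0444
grasp_force: 61.6
```

Travelled 28 mm, no contact yet; continue in small steps.

Call:
send_rows --motion "0.3 -0.2 0 0 0; 0.3 -0.4 0 0 0; 0.3 -0.6 0 0 0; 0.3 -0.6 0 0 0"

```text
clock: 13.45
eef_pos: [0.565, -0.2377, 0.0352]
tool_rot: [0.011, 1.0, 0.0, -0.004]
ft_force: [-10.0, -0.5, 3.5]
grip_width: 0.0446
grasp_force: 62.1
```

```bash
python3 - <<'E'
from h import *
im,M,s,S=both('v9.png')
E
```

```text
[ 0.565  -0.2377  0.0352] [ 1.090e-02  9.999e-01  1.000e-04 -4.400e-03] 0.0446 [-10.   -0.5   3.5]
```

View pics/v9.png

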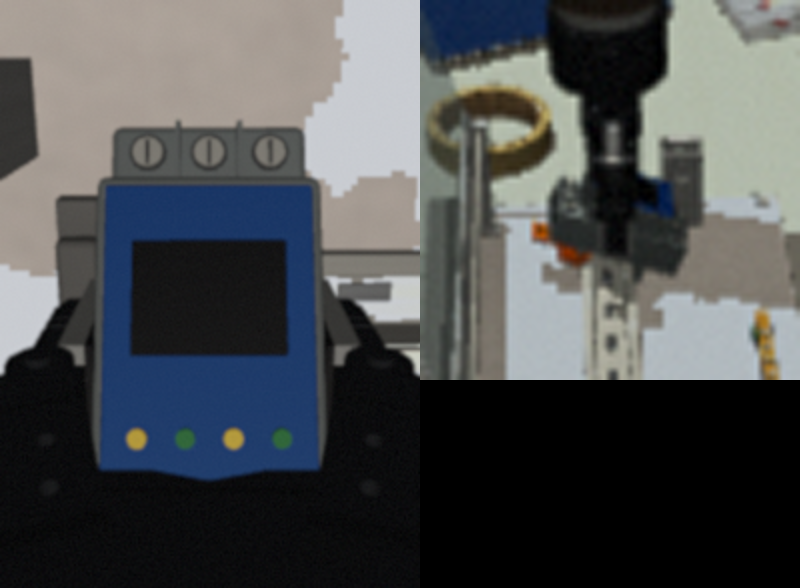

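Call:
send_rows --motion "0.3 0 0 -0.2 0; 0.3 0 0 -0.4 0; 0.3 0 0 -0.4 0"

```text
clock: 13.85
eef_pos: [0.5649, -0.2372, 0.0375]
tool_rot: [0.011, 1.0, 0.001, -0.005]
ft_force: [-6.3, -0.0, -4.3]
grip_width: 0.0445
grasp_force: 64.0
```

Call:
send_rows --motion "0.3 0 0 0.3 0; -0.25 0 0 0.3 0; -0.25 0 0 0.3 0; -0.25 0 0 0 0; -0.25 0 0 -2 0"

```text
clock: 14.35
eef_pos: [0.5682, -0.2372, 0.0583]
tool_rot: [0.01, 1.0, 0.001, -0.002]
ft_force: [-0.8, 0.1, 0.1]
grip_width: 0.0534
grasp_force: 0.0
```

Call:
send_rows --motion "-0.25 0 0 -2.5 0; -0.25 0 0 -4.5 0; 1 -0.7 0 -4.5 0; 1 -1.4 0 -4.5 0; 1 -1.4 0 -4.5 0"

```text
clock: 14.85
eef_pos: [0.5841, -0.2378, 0.1038]
tool_rot: [0.01, 1.0, 0.0, -0.0]
ft_force: [0.2, 0.1, -0.2]
grip_width: 0.0101
grasp_force: 0.0
```

```bash
python3 - <<'E'
from h import *
im,M,s,S=both('v10.png')
h=cv2.cvtColor(im,cv2.COLOR_RGB2HSV)[:,200:240]
m=((h[...,0]>100)&(h[...,0]<125)&(h[...,1]>120)).mean(1); r=np.where(m>.5)[0]; print(r[0],r[-1])
cv2.imwrite('pics/sv10.png',np.ascontiguousarray(s[:,:,::-1]))
E
```

```text
[ 0.5841 -0.2378  0.1038] [ 1.010e-02  9.999e-01  1.000e-04 -1.000e-04] 0.0101 [ 0.2  0.1 -0.2]Traceback (most recent call last):
  File "<stdin>", line 4, in <module>
IndexError: index 0 is out of bounds for axis 0 with size 0
```

```bash
python3 - <<'E'
from h import *
for n in('wrist','side'):
    im,M=snap(n); h=cv2.cvtColor(im,cv2.COLOR_RGB2HSV)
    m=cv2.inRange(h,np.array((100,110,40)),np.array((128,255,255)))
    _,_,st,c=cv2.connectedComponentsWithStats(m)
    for k in range(1,len(st)):
        if st[k][4]>25: print(n,st[k].tolist(),c[k].round(), h[int(c[k][1]),int(c[k][0])])
    print([ (round(b['conf'],2),np.round(b['rect']).tolist()) for b in boxes_of(n,'module_a')[:5]])
S=model('side')
for x,z,t in ((.571,.033,26),(.5719,.031,18),(.5719,.025,0)):
    t=np.radians(t)
    print([np.round(w2px(S,(x+np.cos(t)*a-np.sin(t)*b,-.2375+.0225,z+np.sin(t)*a+np.cos(t)*b)),1).tolist() for a,b in((-.03,.044),(.03,.044),(-.045,0.01),(.045,.01))])
E
```

```text
wrist [220, 133, 69, 94, 4589] [254. 182.] [105  28  18]
[(0.74, [255.0, 180.0, 76.0, 141.0])]
side [127, 96, 49, 9, 185] [150.  98.] [111 214  44]
side [178, 96, 28, 22, 291] [194. 105.] [111 215  32]
side [223, 116, 28, 20, 402] [235. 126.] [109 203  73]
side [263, 120, 11, 9, 55] [267. 124.] [110 204  75]
side [91, 127, 108, 104, 2395] [151. 171.] [114 221  30]
side [258, 158, 17, 10, 72] [265. 163.] [113 166  20]
side [313, 169, 21, 15, 143] [323. 176.] [104 193  58]
side [101, 175, 27, 44, 522] [112. 195.] [112 218  90]
[(0.8, [262.0, 168.0, 33.0, 16.0]), (0.72, [256.0, 293.0, 42.0, 31.0]), (0.62, [257.0, 255.0, 38.0, 24.0]), (0.56, [207.0, 293.0, 59.0, 18.0])]
[[275.2, 168.3], [258.7, 162.5], [274.8, 177.3], [250.4, 169.0]]
[[273.6, 167.3], [256.3, 163.6], [274.8, 176.2], [249.1, 170.8]]
[[270.0, 166.2], [251.8, 167.1], [274.5, 174.2], [247.8, 175.6]]
```

```bash
python3 - <<'E'
from h import *
M=model('wrist')
for x,z,t in ((.571,.033,26),(.5719,.031,18),(.5719,.028,8),(.5719,.025,0)):
    t=np.radians(t)
    print([np.round(w2px(M,(x+np.cos(t)*a-np.sin(t)*b,-.2375,z+np.sin(t)*a+np.cos(t)*b))[1],1).tolist() for a,b in((-.029,.044),(.029,.044),(-.045,.026))])
E
```

```text
[126.3, 221.3, 114.9]
[135.2, 232.1, 117.9]
[146.5, 241.2, 122.3]
[156.6, 246.1, 127.6]
```

Call:
send_rows --motion "1 0 0 1.2 0; 1 0 0 2.2 0; 1 0 0 2.7 0; 1 0 0 3.2 0; 1 0 0 3.6 0"

```text
clock: 15.65
eef_pos: [0.5889, -0.2389, 0.0728]
tool_rot: [0.01, 1.0, -0.001, 0.006]
ft_force: [3.0, -0.5, 4.4]
grip_width: 0.0
grasp_force: 1.8
```

Call:
send_rows --motion "1 0 0 0.3 0; 1 0 0 0.6 0; 1 0 0 0.9 0; 1 0 0 0.9 0"

```text
clock: 16.05
eef_pos: [0.5931, -0.2393, 0.069]
tool_rot: [0.009, 1.0, -0.002, 0.012]
ft_force: [5.2, 2.8, 27.3]
grip_width: -0.0001
grasp_force: 13.5
```

Call:
send_rows --motion "1 0 0 -1.5 0; 1 0 0 -4.5 0; 1 0 0 -4.5 0; 1 0 0 -4.5 0"

```text
clock: 16.45
eef_pos: [0.5835, -0.2382, 0.1048]
tool_rot: [0.01, 1.0, -0.0, 0.0]
ft_force: [-0.1, 0.6, -0.5]
grip_width: 0.0001
grasp_force: 0.0
```

```bash
cat >> h.py <<'E'
BL=((100,110,40),(128,255,255))
def chk(k,ym):
    im,M=snap('wrist'); h=cv2.cvtColor(im,cv2.COLOR_RGB2HSV); rg=BL if k=='a' else HSV[k]
    m=cv2.inRange(h,*map(np.array,rg)); _,_,st,c=cv2.connectedComponentsWithStats(m)
    q=[s for s in st[1:] if s[4]>200]; print([ (s.tolist(),'end rows',s[1],s[1]+s[3]) for s in q]); print('tcp',bot.get_obs()['eef_pos'].round(4))
    y=-.1368+ym; xr=.5732+.0183*ym
    for t in (18,8,0):
        r=np.radians(t); z=.025+.018*np.sin(r)
        print(t,[np.round(w2px(M,(xr-.018+np.cos(r)*(a+.018)-np.sin(r)*b,y,.025+np.sin(r)*(a+.018)+np.cos(r)*b)),1).tolist() for a,b in((-.029,.044),(.029,.044))])
E
python3 - <<'E'
from h import *
chk('a',-.1005)
E
```

```text
[([221, 155, 68, 87, 3612], 'end rows', np.int32(155), np.int32(242))]
tcp [ 0.5827 -0.2379  0.1037]
18 [[254.3, 131.2], [256.4, 227.8]]
8 [[254.6, 143.6], [256.6, 238.0]]
0 [[254.8, 154.1], [256.7, 243.6]]
```

Call:
send_rows --motion "-0.5 0.5 0 -5 0; -1 1 2 -9 0; -1 1.5 6.5 -9.5 0; -1 2 11 -9.5 0; -1 2 15.5 -9.5 0"

```text
clock: 17.0
eef_pos: [0.5652, -0.0816, 0.1985]
tool_rot: [0.011, 1.0, 0.0, -0.001]
ft_force: [1.0, -0.2, -0.6]
grip_width: 0.0726
grasp_force: 0.0
```

Call:
send_rows --motion "-1 0 4.8 0 0; -1 0 9.6 0 0; -1 0 14.4 0 0; -1 0 19 0 0; -1 0 21.2 0 0"

```text
clock: 17.5
eef_pos: [0.5697, 0.1329, 0.1975]
tool_rot: [0.008, 1.0, 0.0, -0.002]
ft_force: [0.6, -0.7, -0.4]
grip_width: 0.0857
grasp_force: 0.0
```

Call:
send_rows --motion "-1 0 0 0 0; -1 0 0 0 0"

```text
clock: 17.7
eef_pos: [0.5701, 0.1293, 0.198]
tool_rot: [0.01, 1.0, -0.001, -0.002]
ft_force: [-0.3, -0.5, 0.3]
grip_width: 0.0856
grasp_force: 0.0
```

```bash
python3 - <<'E'
from h import *
look('d','w11.png')
E
```

```text
box 0.88 [371.0, 209.0, 87.0, 88.0] [0.605 0.251 0.04 ]
box 0.71 [258.0, 205.0, 45.0, 87.0] [0.599 0.133 0.04 ]
box 0.65 [376.0, 48.0, 75.0, 29.0] [0.45  0.243 0.04 ]
rect mm 605.4 133.5 size 39.7 55.0 ang 84.7 med px [259.47457627 215.40112994]
tcp [0.5703 0.1285 0.1984] rotz [-3.140e+00 -3.000e-03  3.121e+00]
```

Call:
send_rows --motion "-1 -1.8 0.3 3 0.072; -1 -3.6 0.6 6 0.072; -1 -3.6 0.6 10 0.072; -1 -3.6 0.6 14 0.072; -1 -3.6 0.6 17.3 0.072"

```text
clock: 18.3
eef_pos: [0.6063, 0.1322, 0.0242]
tool_rot: [0.048, 0.999, -0.0, -0.001]
ft_force: [0.4, 0.3, 0.0]
grip_width: 0.0855
grasp_force: 0.0
```

Call:
send_rows --motion "-1 0 0 0 0; 0.3 0 0 0 0; 0.3 0 0 0 0; 0.3 0 0 0 0; 0.3 0 0 0 0"

```text
clock: 18.8
eef_pos: [0.6095, 0.1346, 0.0299]
tool_rot: [0.047, 0.999, 0.0, 0.003]
ft_force: [0.1, -1.4, 6.2]
grip_width: 0.0443
grasp_force: 62.0
```

Call:
send_rows --motion "0.3 0 0 -2 0; 0.3 0 0 -6 0; 0.3 0 0 -10 -0.072; 0.3 0 0 -10 -0.072; 0.3 0 0 -10 -0.072"

```text
clock: 19.3
eef_pos: [0.6079, 0.1348, 0.1286]
tool_rot: [0.011, 1.0, 0.0, 0.002]
ft_force: [-0.5, -0.2, -3.3]
grip_width: 0.0441
grasp_force: 62.0
```

```bash
cat >> h.py <<'E'
def grip(k,fn=None):
    o=bot.get_obs(); im,M=snap('wrist',fn); h=cv2.cvtColor(im,cv2.COLOR_RGB2HSV)
    cols=slice(240,268)
    if k in HSV:
        m=cv2.inRange(h,*map(np.array,BL if k=='a' else HSV[k]))[:,212:300]>0; r=np.where(m.mean(1)>.2)[0]; print('front rows',r[0],r[-1])
    g=cv2.GaussianBlur(im[:,cols].mean((1,2)).reshape(-1,1),(1,3),0).ravel(); d=np.diff(g)
    print('edges',[(i,int(d[i])) for i in range(100,384-1) if abs(d[i])>7])
    print('tcp',o['eef_pos'].round(4),o['tool_rot'].round(4),round(o['grip_width'],4),o['ft_force'].round(1)); return im,M
E
python3 - <<'E'
from h import *
grip('d','w12.png')
E
```

```text
front rows 200 318
edges [(143, -20), (144, -34), (145, -30), (146, -7), (147, 10), (148, 11), (149, 12), (150, 15), (151, 14), (152, 9), (183, -16), (184, -24), (185, -17), (192, 8), (193, 13), (194, 13), (195, 10), (198, -19), (199, -21), (224, -11), (225, -15), (226, -10), (272, 9), (273, 15), (274, 11), (317, 22), (318, 34), (319, 27), (320, 19), (321, 14), (322, 7), (326, -13), (327, -35), (328, -53), (329, -49), (330, -28), (331, -8)]
tcp [0.6079 0.1348 0.1286] [1.050e-02 9.999e-01 5.000e-04 1.700e-03] 0.0441 [-0.5 -0.2 -3.3]
```

Call:
send_rows --motion "0.3 1 -4 0 0; 0.3 2 -8.5 0 0; 0.3 3 -13 0 0; 0.3 4 -17.5 0 0; 0.3 5 -22 0 0"

```text
clock: 19.85
eef_pos: [0.5501, -0.0856, 0.1245]
tool_rot: [0.01, 1.0, 0.0, -0.002]
ft_force: [0.3, 0.3, -2.5]
grip_width: 0.044
grasp_force: 62.2
```

Call:
send_rows --motion "0.3 0 -4.3 0 0; 0.3 0 -8.3 2 0; 0.3 0 -8.3 4 0; 0.3 0 -8.3 6 0; 0.3 0 -8.3 6.5 0"

```text
clock: 20.35
eef_pos: [0.5468, -0.1668, 0.0571]
tool_rot: [0.011, 1.0, 0.001, -0.005]
ft_force: [0.2, 1.1, -2.7]
grip_width: 0.0441
grasp_force: 62.4
```

Call:
send_rows --motion "0.3 0 0 0 0; 0.3 0 0 0 0"

```text
clock: 20.55
eef_pos: [0.5509, -0.167, 0.0619]
tool_rot: [0.01, 1.0, 0.0, -0.0]
ft_force: [0.9, -0.6, -2.9]
grip_width: 0.0442
grasp_force: 62.4
```

Call:
send_rows --motion "0.3 0 0 0.5 0; 0.3 0 0 0.9 0; 0.3 0 0 1.1 0; 0.3 0 0 1.1 0"

```text
clock: 20.95
eef_pos: [0.5511, -0.1672, 0.0519]
tool_rot: [0.01, 1.0, -0.0, 0.001]
ft_force: [-2.7, 0.5, 3.0]
grip_width: 0.044
grasp_force: 63.1
```

Call:
send_rows --motion "0.3 0 0 0.2 0; 0.3 0 0 0.4 0; 0.3 0 0 0.4 0"

```text
clock: 21.25
eef_pos: [0.5511, -0.1673, 0.0515]
tool_rot: [0.01, 1.0, -0.0, 0.001]
ft_force: [-10.8, 3.6, 24.4]
grip_width: 0.0438
grasp_force: 65.8
```

Call:
send_rows --motion "0.3 0 0 -0.9 0; 0.3 -0.7 0 -0.9 0; 0.3 -0.7 0 -0.9 0; 0.3 -0.7 0 -0.5 0; 0.3 -0.7 0 -0.2 0"

```text
clock: 21.75
eef_pos: [0.5586, -0.1678, 0.0535]
tool_rot: [0.01, 1.0, -0.0, 0.002]
ft_force: [-15.6, 3.7, 44.1]
grip_width: 0.0442
grasp_force: 67.9
```

Call:
send_rows --motion "0.3 0 0 0 0; 0.3 0 0 0 0"

```text
clock: 21.95
eef_pos: [0.5587, -0.1678, 0.0539]
tool_rot: [0.01, 1.0, -0.0, 0.002]
ft_force: [-11.6, 3.6, 30.7]
grip_width: 0.0439
grasp_force: 66.6
```

Call:
send_rows --motion "0.3 0 0 -0.4 0; 0.3 0 0 -0.4 0; -0.25 0 0 -0.4 0; -0.25 0 0 -0.4 0; -0.25 0 0 -0.4 0"

```text
clock: 22.45
eef_pos: [0.5573, -0.1674, 0.0516]
tool_rot: [0.01, 1.0, 0.0, -0.001]
ft_force: [0.0, 0.5, 0.4]
grip_width: 0.0534
grasp_force: 0.0
```

```bash
python3 - <<'E'
from h import *
im,M=grip('d','w13.png')
im,S=snap('side','s13.png')
E
```

```text
front rows 90 275
edges [(129, -16), (130, -18), (131, -7), (150, -11), (151, -11), (173, -13), (174, -13), (221, 9), (222, 15), (223, 11), (275, 11), (276, 18), (277, 10), (281, 8), (300, 8), (301, 13), (302, 13), (306, 8), (307, 11), (319, -8), (320, -19), (321, -19), (322, -7), (326, -11), (327, -26), (328, -39), (329, -35), (330, -19)]
tcp [ 0.5573 -0.1674  0.0516] [ 1.040e-02  9.999e-01  2.000e-04 -9.000e-04] 0.0534 [0.  0.5 0.4]
```

```bash
python3 - <<'E'
from h import *
M=model('wrist'); print(fit((150.5,277,130,307),M,-.1675)); print(fit((150.5,277,130,None),M,-.1675))
E
```

```text
(np.float64(0.5531), np.float64(0.0259), np.float64(23.7), array([-0.7,  0.6,  0.6, -0.5]))
(np.float64(0.5526), np.float64(0.0237), np.float64(21.9), array([-0., -0., -0.]))
```

Call:
send_rows --motion "-0.25 0.5 0 0.7 0; -0.25 1.0 0 1.4 0; -0.25 1.0 0 2.1 0; -0.25 1.0 0 2.1 0; -0.25 1.0 0 2.1 0"

```text
clock: 23.05
eef_pos: [0.5476, -0.1673, 0.0314]
tool_rot: [0.01, 1.0, 0.0, -0.0]
ft_force: [-0.2, -0.2, 0.4]
grip_width: 0.0534
grasp_force: 0.0
```

Call:
send_rows --motion "0.3 0 0 0 0; 0.3 0 0 0 0; 0.3 0 0 0 0; 0.3 0 0 0 0"

```text
clock: 23.45
eef_pos: [0.5483, -0.1675, 0.0321]
tool_rot: [0.01, 1.0, -0.0, 0.0]
ft_force: [0.9, 0.2, 0.1]
grip_width: 0.0443
grasp_force: 61.1
```

Call:
send_rows --motion "0.3 0.2 0 -0.3 0; 0.3 0.2 0 -0.55 0; 0.3 0.2 0 -0.55 0; 0.3 0.2 0 -0.55 0"

```text
clock: 23.85
eef_pos: [0.5457, -0.1673, 0.0372]
tool_rot: [0.01, 1.0, 0.0, -0.0]
ft_force: [-0.1, -0.6, -2.9]
grip_width: 0.0445
grasp_force: 61.4
```

Call:
send_rows --motion "0.3 -0.4 0 0 0; 0.3 -0.8 0 0 0; 0.3 -1.2 0 0 0; 0.3 -1.5 0 0 0; 0.3 -1.5 0 0 0"

```text
clock: 24.35
eef_pos: [0.5615, -0.1676, 0.0373]
tool_rot: [0.01, 1.0, -0.0, 0.0]
ft_force: [0.5, -0.5, -2.8]
grip_width: 0.0441
grasp_force: 61.4
```

Call:
send_rows --motion "0.3 -0.3 0 0 0; 0.3 -0.6 0 0 0; 0.3 -0.8 0 0 0; 0.3 -0.8 0 0 0"

```text
clock: 24.75
eef_pos: [0.5662, -0.1677, 0.0368]
tool_rot: [0.011, 1.0, 0.0, -0.003]
ft_force: [-5.6, 0.0, 0.7]
grip_width: 0.0441
grasp_force: 61.7
```

Call:
send_rows --motion "0.3 -0.2 0 0 0; 0.3 -0.2 0 -0.2 0; 0.3 -0.2 0 -0.4 0; 0.3 -0.2 0 -0.4 0"

```text
clock: 25.15
eef_pos: [0.5663, -0.1673, 0.0392]
tool_rot: [0.011, 1.0, 0.001, -0.005]
ft_force: [-6.5, 0.2, -3.5]
grip_width: 0.0442
grasp_force: 61.9
```

Call:
send_rows --motion "0.3 0 0 0.3 0; -0.25 0 0 0.3 0; -0.25 0 0 0.3 0; -0.25 0 0 0 0; -0.25 0 0 -2 0"

```text
clock: 25.65
eef_pos: [0.5698, -0.1674, 0.06]
tool_rot: [0.01, 1.0, 0.001, -0.002]
ft_force: [-0.2, -0.0, -0.1]
grip_width: 0.0532
grasp_force: 0.0
```

Call:
send_rows --motion "-0.25 0 0 -2.5 0; -0.25 0 0 -4.5 0; 1 -0.7 0 -4.5 0; 1 -1.4 0 -4.5 0; 1 -1.4 0 -4.5 0"

```text
clock: 26.15
eef_pos: [0.5856, -0.168, 0.1054]
tool_rot: [0.01, 1.0, 0.0, -0.0]
ft_force: [-0.1, 0.4, -0.1]
grip_width: 0.0101
grasp_force: 0.0
```

```bash
python3 - <<'E'
from h import *
chk('d',-.030)
E
```

```text
[([221, 131, 68, 92, 4403], 'end rows', np.int32(131), np.int32(223))]
tcp [ 0.5847 -0.1678  0.105 ]
18 [[254.7, 129.9], [256.7, 226.2]]
8 [[255.0, 142.2], [256.9, 236.4]]
0 [[255.2, 152.7], [257.1, 242.0]]
```

Hooked at ~18–20°. Press down as before.

Call:
send_rows --motion "1 0 0 1.2 0; 1 0 0 2.2 0; 1 0 0 2.7 0; 1 0 0 3.2 0; 1 0 0 3.6 0"

```text
clock: 26.7
eef_pos: [0.5903, -0.1685, 0.0737]
tool_rot: [0.01, 1.0, -0.001, 0.006]
ft_force: [0.7, -0.5, 3.6]
grip_width: -0.0001
grasp_force: 0.6
```

Call:
send_rows --motion "1 0 0 0.3 0; 1 0 0 0.6 0; 1 0 0 1.0 0; 1 0 0 1.0 0"

```text
clock: 27.1
eef_pos: [0.5928, -0.1694, 0.0689]
tool_rot: [0.01, 1.0, -0.002, 0.01]
ft_force: [2.0, 1.0, 30.0]
grip_width: -0.0002
grasp_force: 14.7
```

Call:
send_rows --motion "1 0 0 -1.5 0; 1 0 0 -4.5 0; 1 0 0 -4.5 0; 1 0 0 -4.5 0"

```text
clock: 27.5
eef_pos: [0.5848, -0.1682, 0.1051]
tool_rot: [0.01, 1.0, -0.0, 0.0]
ft_force: [0.0, 0.4, -1.4]
grip_width: -0.0001
grasp_force: 0.0
```

```bash
python3 - <<'E'
from h import *
chk('d',-.030)
E
```

```text
[([221, 156, 68, 86, 3499], 'end rows', np.int32(156), np.int32(242))]
tcp [ 0.584  -0.1679  0.1041]
18 [[255.1, 131.2], [257.1, 227.6]]
8 [[255.3, 143.6], [257.3, 237.8]]
0 [[255.6, 154.1], [257.4, 243.4]]
```

Call:
send_rows --motion "-0.5 0 0 -5 0; -1 2 2 -9.5 0; -1 4 6 -9.5 0; -1 6 10 -9.5 0; -1 8 14 -9.5 0"

```text
clock: 28.05
eef_pos: [0.5061, -0.0254, 0.1988]
tool_rot: [0.011, 1.0, 0.0, -0.001]
ft_force: [1.0, 0.7, -0.0]
grip_width: 0.0724
grasp_force: 0.0
```

Call:
send_rows --motion "-1 2 4 0 0; -1 4 8 0 0; -1 6.5 12 0 0; -1 9 16 0 0; -1 9 17.5 0 0"

```text
clock: 28.55
eef_pos: [0.4173, 0.1525, 0.1985]
tool_rot: [0.008, 1.0, -0.0, -0.003]
ft_force: [1.1, 0.1, -0.3]
grip_width: 0.0852
grasp_force: 0.0
```

Call:
send_rows --motion "-1 0 0 0 0; -1 0 0 0 0"

```text
clock: 28.75
eef_pos: [0.4207, 0.1501, 0.1991]
tool_rot: [0.01, 1.0, -0.001, -0.001]
ft_force: [0.0, -0.6, -0.4]
grip_width: 0.0852
grasp_force: 0.0
```

```bash
python3 - <<'E'
from h import *
look('c','w14.png')
for b in boxes_of('wrist','lock_pin')[:3]: print(b)
E
```

```text
box 0.9 [232.0, 193.0, 87.0, 88.0] [0.436 0.126 0.04 ]
box 0.66 [334.0, 312.0, 48.0, 49.0] [0.583 0.239 0.04 ]
box 0.57 [8.0, 287.0, 16.0, 34.0] [ 0.542 -0.134  0.04 ]
rect mm 441.4 126.1 size 57.5 42.1 ang 40.8 med px [230.86013986 201.73426573]
tcp [0.421  0.1497 0.1993] rotz [-3.14e+00 -2.00e-03  3.12e+00]
{'rect': [347.0, 190.7, 66.3, 24.4], 'conf': 0.66}
```

Call:
send_rows --motion "-1 -1 -1 2 -0.147; -1 -2.2 -1.95 4 -0.294; -1 -2.2 -1.95 6 -0.44; -1 -2.2 -1.95 8 -0.587; -1 -2.2 -1.95 10 -0.733"

```text
clock: 29.4
eef_pos: [0.4433, 0.129, 0.0993]
tool_rot: [-0.35, 0.937, -0.0, -0.0]
ft_force: [0.2, 0.1, -0.5]
grip_width: 0.0853
grasp_force: 0.0
```

Call:
send_rows --motion "-1 0 0 2 0; -1 0 0 5 0; -1 0 0 7.5 0; -1 0 0 7.5 0"

```text
clock: 29.8
eef_pos: [0.4401, 0.1284, 0.0222]
tool_rot: [-0.348, 0.938, 0.0, -0.004]
ft_force: [-1.7, 0.4, -0.1]
grip_width: 0.0853
grasp_force: 0.0
```

Call:
send_rows --motion "0.3 0 0 0 0; 0.3 0 0 0 0; 0.3 0 0 0 0; 0.3 0 0 0 0; 0.3 0 0 0 0"

```text
clock: 30.3
eef_pos: [0.4447, 0.1306, 0.027]
tool_rot: [-0.349, 0.937, -0.0, 0.002]
ft_force: [-0.2, -1.6, 6.7]
grip_width: 0.0445
grasp_force: 61.0
```

Call:
send_rows --motion "0.3 0 0 -3 0; 0.3 0 0 -6 0.15; 0.3 0 0 -10 0.3; 0.3 0 0 -10 0.45; 0.3 0 0 -10 0.59"

```text
clock: 30.8
eef_pos: [0.4438, 0.1308, 0.1271]
tool_rot: [-0.058, 0.998, 0.001, 0.002]
ft_force: [-0.1, -0.4, -3.5]
grip_width: 0.0441
grasp_force: 63.2
```

Call:
send_rows --motion "0.3 0 0 0 0.143; 0.3 0 0 0 0.143; 0.3 0 0 0 0.143"

```text
clock: 31.1
eef_pos: [0.4426, 0.1304, 0.1252]
tool_rot: [0.009, 1.0, -0.0, -0.0]
ft_force: [0.6, -0.2, -2.3]
grip_width: 0.0441
grasp_force: 63.1
```

```bash
python3 - <<'E'
from h import *
im,M=grip('c','w15.png')
E
```

```text
front rows 199 322
edges [(141, -7), (142, -23), (143, -37), (144, -31), (145, -12), (155, 7), (156, 10), (157, 10), (158, 7), (170, -7), (171, -10), (172, -11), (173, -8), (197, 14), (198, 24), (199, 21), (200, 11), (320, -13), (321, -9), (322, 24), (323, 49), (324, 33), (326, -10), (327, -29), (328, -46), (329, -45), (330, -26), (331, -7)]
tcp [0.4426 0.1304 0.1252] [ 8.9e-03  1.0e+00 -0.0e+00 -2.0e-04] 0.0441 [ 0.6 -0.2 -2.3]
```

Call:
send_rows --motion "0.3 -2 -4 0 0; 0.3 -4 -8 0 0; 0.3 -6 -12 0 0; 0.3 -8 -16 0 0; 0.3 -10 -20 0 0"

```text
clock: 31.65
eef_pos: [0.5392, -0.0732, 0.1251]
tool_rot: [0.009, 1.0, 0.0, -0.0]
ft_force: [0.4, 0.9, -2.3]
grip_width: 0.044
grasp_force: 63.2
```

Call:
send_rows --motion "0.3 -2 -2.45 0 0; 0.3 -2 -2.45 2 0; 0.3 -2 -2.45 4 0; 0.3 -2 -2.45 6 0; 0.3 -2 -2.45 6.5 0"

```text
clock: 32.15
eef_pos: [0.556, -0.0963, 0.0574]
tool_rot: [0.01, 1.0, 0.0, -0.003]
ft_force: [-0.9, 0.0, -1.9]
grip_width: 0.0444
grasp_force: 63.1
```

Call:
send_rows --motion "0.3 0 0 0 0; 0.3 0 0 0 0; 0.3 0 0 0 0"

```text
clock: 32.45
eef_pos: [0.5594, -0.0966, 0.0617]
tool_rot: [0.01, 1.0, -0.0, 0.001]
ft_force: [-0.3, 0.9, -1.7]
grip_width: 0.0441
grasp_force: 63.1
```

Good. Lower to contact (expected 0.052).

Call:
send_rows --motion "0.3 0.1 0 0.4 0; 0.3 0.1 0 0.7 0; 0.3 0.1 0 0.9 0; 0.3 0.1 0 0.9 0"

```text
clock: 32.85
eef_pos: [0.5573, -0.0965, 0.0519]
tool_rot: [0.01, 1.0, 0.0, 0.0]
ft_force: [-2.0, -0.6, 2.1]
grip_width: 0.0437
grasp_force: 63.9
```

Call:
send_rows --motion "0.3 0 0 0.1 0; 0.3 0 0 0.1 0"

```text
clock: 33.05
eef_pos: [0.5573, -0.0965, 0.0516]
tool_rot: [0.01, 1.0, -0.0, 0.0]
ft_force: [-4.6, 0.4, 7.4]
grip_width: 0.044
grasp_force: 64.6
```

Call:
send_rows --motion "-0.25 0 0 -0.1 0; -0.25 0 0 -0.1 0; -0.25 0 0 -0.1 0; -0.25 0 0 -0.1 0"

```text
clock: 33.45
eef_pos: [0.5574, -0.0965, 0.0511]
tool_rot: [0.01, 1.0, -0.0, 0.0]
ft_force: [-0.6, -0.2, 0.8]
grip_width: 0.0536
grasp_force: 0.0
```

```bash
python3 - <<'E'
from h import *
im,M=grip('c','w16.png')
g=cv2.GaussianBlur(im[:,225:285].mean((1,2)).reshape(-1,1),(1,3),0).ravel(); d=np.diff(g); print([(i,int(d[i])) for i in range(115,330) if abs(d[i])>6])
E
```

```text
front rows 74 272
edges [(123, -11), (124, -32), (125, -44), (126, -27), (128, 11), (129, 9), (140, -9), (141, -12), (142, -9), (144, 23), (145, 28), (146, 16), (270, -9), (271, -24), (272, -29), (273, -19), (281, 7), (282, 10), (283, 10), (284, 7), (295, -7), (296, -7), (300, 10), (301, 45), (302, 60), (303, 36), (304, 11), (322, -7), (323, -19), (324, -18), (325, -9), (326, -11), (327, -26), (328, -39), (329, -35), (330, -19)]
tcp [ 0.5574 -0.0965  0.0511] [ 0.0104  0.9999 -0.      0.    ] 0.0536 [-0.6 -0.2  0.8]
[(123, -11), (124, -33), (125, -45), (126, -27), (128, 13), (129, 10), (130, 6), (139, -6), (140, -10), (141, -14), (142, -11), (144, 23), (145, 28), (146, 16), (220, -7), (221, -12), (222, -10), (246, 10), (247, 12), (248, 7), (270, -9), (271, -24), (272, -29), (273, -19), (281, 7), (282, 10), (283, 10), (284, 7), (295, -6), (296, -8), (297, -8), (298, -7), (299, -6), (300, 9), (301, 44), (302, 58), (303, 36), (304, 11), (322, -8), (323, -23), (324, -31), (325, -28), (326, -25), (327, -24), (328, -23), (329, -17)]
```

Call:
send_rows --motion "-0.25 0.5 0 0.7 0; -0.25 1.2 0 1.4 0; -0.25 1.2 0 2.0 0; -0.25 1.2 0 2.0 0; -0.25 1.2 0 2.0 0"

```text
clock: 34.0
eef_pos: [0.5451, -0.0963, 0.031]
tool_rot: [0.01, 1.0, 0.0, -0.0]
ft_force: [-0.1, -0.0, 0.4]
grip_width: 0.0533
grasp_force: 0.0
```

Call:
send_rows --motion "0.3 0 0 0 0; 0.3 0 0 0 0; 0.3 0 0 0 0; 0.3 0 0 0 0"

```text
clock: 34.4
eef_pos: [0.5457, -0.0963, 0.0316]
tool_rot: [0.01, 1.0, -0.0, 0.0]
ft_force: [-1.1, -0.2, 0.2]
grip_width: 0.0444
grasp_force: 61.1
```

Call:
send_rows --motion "0.3 0.2 0 -0.3 0; 0.3 0.2 0 -0.55 0; 0.3 0.2 0 -0.55 0; 0.3 0.2 0 -0.55 0"

```text
clock: 34.8
eef_pos: [0.5431, -0.0962, 0.0367]
tool_rot: [0.01, 1.0, 0.0, -0.0]
ft_force: [-0.5, -0.5, -2.9]
grip_width: 0.0442
grasp_force: 61.4
```

Call:
send_rows --motion "0.3 -0.5 0 0 0; 0.3 -1 0 0 0; 0.3 -1.5 0 0 0; 0.3 -1.9 0 0 0; 0.3 -1.9 0 0 0"

```text
clock: 35.3
eef_pos: [0.5632, -0.0967, 0.0368]
tool_rot: [0.01, 1.0, -0.0, 0.0]
ft_force: [0.6, 0.8, -2.8]
grip_width: 0.044
grasp_force: 61.4
```

Call:
send_rows --motion "0.3 -0.3 0 0 0; 0.3 -0.5 0 0 0; 0.3 -0.6 0 0 0; 0.3 -0.6 0 0 0"

```text
clock: 35.7
eef_pos: [0.5676, -0.0967, 0.0366]
tool_rot: [0.01, 1.0, 0.0, -0.001]
ft_force: [-1.3, -0.6, -3.0]
grip_width: 0.0444
grasp_force: 61.4
```

Contact just starting; push a bit more and do the lift test.

Call:
send_rows --motion "0.3 -0.3 0 0 0; 0.3 -0.4 0 0 0; 0.3 -0.4 0 0 0"

```text
clock: 36.0
eef_pos: [0.568, -0.0967, 0.036]
tool_rot: [0.011, 1.0, 0.0, -0.004]
ft_force: [-9.3, -0.2, 3.5]
grip_width: 0.0448
grasp_force: 61.8
```

Call:
send_rows --motion "0.3 0 0 -0.2 0; 0.3 0 0 -0.4 0; 0.3 0 0 -0.4 0"

```text
clock: 36.3
eef_pos: [0.5679, -0.0965, 0.0388]
tool_rot: [0.011, 1.0, 0.0, -0.004]
ft_force: [-6.6, 0.1, -3.0]
grip_width: 0.0443
grasp_force: 62.2
```

Same signature as before. Release, check, press.

Call:
send_rows --motion "0.3 0 0 0.3 0; -0.25 0 0 0.3 0; -0.25 0 0 0.3 0; -0.25 0 0 0 0; -0.25 0 0 -2 0"

```text
clock: 36.8
eef_pos: [0.5713, -0.0966, 0.0596]
tool_rot: [0.01, 1.0, 0.0, -0.001]
ft_force: [0.4, 0.3, -0.1]
grip_width: 0.0533
grasp_force: 0.0
```

Call:
send_rows --motion "-0.25 0 0 -2.5 0; -0.25 0 0 -4.5 0; 1 -0.7 0 -4.5 0; 1 -1.4 0 -4.5 0; 1 -1.4 0 -4.5 0"

```text
clock: 37.3
eef_pos: [0.5871, -0.0971, 0.105]
tool_rot: [0.01, 1.0, 0.0, 0.0]
ft_force: [-0.7, -0.5, -0.2]
grip_width: 0.0098
grasp_force: 0.0
```

```bash
python3 - <<'E'
from h import *
chk('c',.040)
E
```

```text
[([151, 37, 231, 15, 2446], 'end rows', np.int32(37), np.int32(52)), ([220, 129, 70, 96, 6119], 'end rows', np.int32(129), np.int32(225))]
tcp [ 0.5862 -0.097   0.1045]
18 [[253.2, 129.5], [255.2, 226.1]]
8 [[253.5, 141.9], [255.5, 236.4]]
0 [[253.7, 152.4], [255.7, 242.0]]
```

Call:
send_rows --motion "1 0 0 1.2 0; 1 0 0 2.2 0; 1 0 0 2.7 0; 1 0 0 3.2 0; 1 0 0 3.6 0"

```text
clock: 37.85
eef_pos: [0.5918, -0.0975, 0.073]
tool_rot: [0.01, 1.0, -0.0, 0.006]
ft_force: [4.8, 0.0, 9.4]
grip_width: 0.0002
grasp_force: 5.1
```

Call:
send_rows --motion "1 0 0 0.3 0; 1 0 0 0.6 0; 1 0 0 1.0 0; 1 0 0 1.0 0"

```text
clock: 38.25
eef_pos: [0.5974, -0.0978, 0.0714]
tool_rot: [0.01, 1.0, -0.001, 0.014]
ft_force: [0.2, 2.6, 41.2]
grip_width: 0.0003
grasp_force: 20.8
```

Call:
send_rows --motion "1 0 0 -1.5 0; 1 0 0 -4.5 0; 1 0 0 -4.5 0; 1 0 0 -4.5 0"

```text
clock: 38.65
eef_pos: [0.5862, -0.0971, 0.1045]
tool_rot: [0.01, 1.0, -0.0, 0.0]
ft_force: [-0.4, 0.2, -0.5]
grip_width: 0.0003
grasp_force: 0.0
```

```bash
python3 - <<'E'
from h import *
chk('c',.040)
E
```

```text
[([151, 38, 232, 15, 2440], 'end rows', np.int32(38), np.int32(53)), ([220, 157, 70, 88, 4868], 'end rows', np.int32(157), np.int32(245))]
tcp [ 0.5854 -0.097   0.1035]
18 [[253.3, 131.1], [255.4, 227.8]]
8 [[253.6, 143.5], [255.7, 238.0]]
0 [[253.8, 154.0], [255.8, 243.6]]
```

```bash
python3 - <<'E'
from h import *
im,M=grip('c','w17.png')
cv2.imwrite('pics/w17b.png',cv2.resize(cv2.imread('pics/w17.png')[90:290,100:400],(780,520),interpolation=cv2.INTER_CUBIC))
E
```

```text
front rows 40 238
edges [(124, -10), (125, -32), (126, -47), (127, -36), (128, -11), (132, 8), (133, 9), (134, 7), (142, -7), (143, -9), (144, -9), (157, 17), (158, 28), (159, 25), (160, 12), (215, -8), (216, -7), (258, 7), (259, 11), (261, -7), (262, -10), (263, -8), (328, -11), (329, -16), (330, -11)]
tcp [ 0.5854 -0.097   0.1035] [ 1.040e-02  9.999e-01  1.000e-04 -9.000e-04] -0.0002 [-0.3  1.  -0.6]
```

View pics/w17b.png

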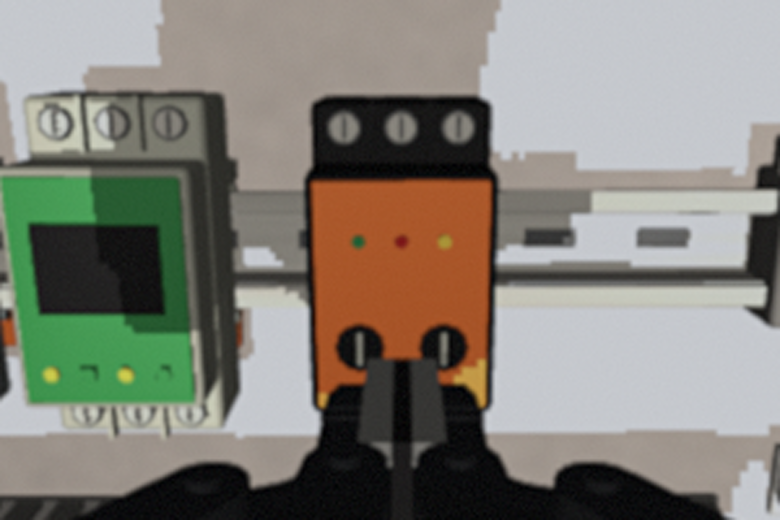

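Call:
send_rows --motion "-0.5 0 0 -5 0; -1 0 2 -9.5 0; -1 0.5 6.5 -9.5 0; -1 1 11 -9.5 0; -1 1.5 15.5 -9.5 0"

```text
clock: 39.25
eef_pos: [0.5737, 0.0592, 0.1983]
tool_rot: [0.011, 1.0, -0.0, -0.001]
ft_force: [0.5, -0.0, -0.9]
grip_width: 0.0721
grasp_force: 0.0
```

Call:
send_rows --motion "-1 0 4.8 0 0; -1 0 9.6 0 0; -1 0 14.4 0 0; -1 0 18 0 0; -1 0 19 0 0"

```text
clock: 39.75
eef_pos: [0.5771, 0.252, 0.1972]
tool_rot: [0.008, 1.0, -0.0, -0.002]
ft_force: [-0.3, -0.6, -0.6]
grip_width: 0.0855
grasp_force: 0.0
```

Call:
send_rows --motion "-1 0 0 0 0; -1 0 0 0 0"

```text
clock: 39.95
eef_pos: [0.578, 0.247, 0.1985]
tool_rot: [0.011, 1.0, -0.001, -0.001]
ft_force: [0.7, -0.9, -0.2]
grip_width: 0.085
grasp_force: 0.0
```

```bash
python3 - <<'E'
from h import *
look('b','w18.png')
im=cv2.imread('pics/w18.png'); M=model('wrist')
b=boxes_of('wrist','module_b')[0]['rect']; u,v,w,h=map(int,b); x0,y0=u-w//2-8,v-h//2-8
c=im[y0:y0+h+16,x0:x0+w+16]; hs=cv2.cvtColor(c,cv2.COLOR_BGR2HSV)
print('crop',x0,y0,c.shape)
for r in range(0,c.shape[0],4): print(' '.join('%3d'%q for q in hs[r,::4,2]))
E
```

```text
box 0.94 [262.0, 206.0, 70.0, 94.0] [0.608 0.254 0.04 ]
tcp [0.5783 0.2465 0.199 ] rotz [-3.140e+00 -2.000e-03  3.119e+00]
crop 218 151 (109, 86, 3)
103 103 102 101 102 102 101 102 100 101 100 103  99 101 102 100 100 101 100 130 134 123
101 102 101 102 101 103 101 102 102 103 101 101 154 135 135 153 153 107 154 153 152 154
101 101 102 102 103 101 103 103 102 103 102 104 105 107 156 155 155 153 154 153 152 154
155 153 154 136 106 100 101 100 107 106  81  49  84 104 104 125 152 153 153 153 153 153
156 153 154 153 153 153 154 155 135 103  61 108 111  37  72 102 102 104 152 154 154 154
150 153 153 152 153 153 153 155 107  94 101  79 116 147 124  56  42  96 101 149 154 152
109 153 155 153 153 153 152 127 101  62 161 122 149 140 142 106 141  69  22 115 155 153
 78 153 154 153 154 154 153 107  96  63 102 134 155 135 115 139 123 156 137 122 132 153
 40 154 153 154 152 153 154 100  62 126  97  48  77 117 153 142 133 126 133 127 150 154
 12 147 153 153 153 153 121 103  48 145 156 148 127  58  62 105 154 154 133 156 150 154
 13  78 154 153 154 154 102  81  97 158 158 157 158 150 134  84  50  90
[... 812 characters left out ...]
  26 101  79 144 159 131 130 128 153 159 138  91  72  73 152 152 154 152 154 153 152
154  60  42 134 118 152 157 143 130 128 126 120 156 159 143 143 154 154 156 153 153 153
153 107  35 155 128 149 125 137 157 154 130 127 127 158 153 154 153 152 154 153 152 153
153 128   9 156 100 133 151 135 148 125 144 156 147 158 143 154 153 153 153 155 153 154
154 145  13 133 109 119 116  93 144 147 137 144 149 152 149 153 154 154 152 153 153 154
153 154  16  78 111 111 126  86  20 155 147 147 150 154 155 154 155 154 153 153 153 154
152 153  14 108 100 102 101 104  65  80 155 154 152 154 153 154 153 153 153 154 154 153
153 155  20 101 127 154 107  99 156  23 124 153 153 155 153 153 154 154 154 153 153 152
```

```bash
python3 - <<'E'
from h import *
M=model('wrist')
n=px2w(M,274,188.5,.057);f=px2w(M,254.5,235,.057);print(n,f,(n+f)/2,np.linalg.norm(n-f),np.degrees(np.arctan2(*(f-n)[[1,0]])))
for a in((255,181),(293,196),(236,229),(273,241)): print(px2w(M,*a,.057).round(4))
p=px2w(M,262,206,.035); print(p)
im=cv2.imread('pics/w18.png'); g=cv2.cvtColor(im,cv2.COLOR_BGR2HSV)[150:260,215:305,2]
m=((g>155)*255).astype(np.uint8); m=cv2.medianBlur(m,5); c=max(cv2.findContours(m,0,1)[0],key=cv2.contourArea)
P=np.array([px2w(M,q[0][0]+215,q[0][1]+150,.057)[:2]*1000 for q in c]).astype(np.float32); print(cv2.contourArea(c),cv2.minAreaRect(P))
E
```

```text
[0.5864458  0.26512652 0.057     ] [0.63515794 0.24478032 0.057     ] [0.61080187 0.25495342 0.057     ] 0.05279053910542872 -22.66943182603535
[0.5784 0.2467 0.057 ]
[0.5946 0.2839 0.057 ]
[0.6281 0.2261 0.057 ]
[0.6423 0.2637 0.057 ]
[0.61120761 0.25344251 0.035     ]
747.0 ((611.2547607421875, 255.73333740234375), (39.355899810791016, 44.10010528564453), 65.29256439208984)
```

Call:
send_rows --motion "-1 -1.8 0.4 3 0.14; -1 -3.5 0.7 6 0.28; -1 -3.5 0.7 10 0.389; -1 -3.5 0.7 14 0.389; -1 -3.5 0.7 17.3 0.389"

```text
clock: 40.6
eef_pos: [0.6132, 0.2523, 0.0247]
tool_rot: [0.205, 0.979, -0.001, -0.001]
ft_force: [0.4, -0.1, -1.1]
grip_width: 0.0854
grasp_force: 0.0
```

Call:
send_rows --motion "-1 0 0 0 0; 0.3 0 0 0 0; 0.3 0 0 0 0; 0.3 0 0 0 0; 0.3 0 0 0 0"

```text
clock: 41.1
eef_pos: [0.616, 0.255, 0.0303]
tool_rot: [0.204, 0.979, 0.002, 0.003]
ft_force: [0.5, -0.5, 6.2]
grip_width: 0.0443
grasp_force: 62.2
```

Call:
send_rows --motion "0.3 0 0 -2 0; 0.3 0 0 -6 0; 0.3 0 0 -10 -0.14; 0.3 0 0 -10 -0.28; 0.3 0 0 -10 -0.389"

```text
clock: 41.6
eef_pos: [0.6148, 0.2551, 0.13]
tool_rot: [0.008, 1.0, 0.001, 0.002]
ft_force: [-0.5, 0.0, -2.9]
grip_width: 0.0437
grasp_force: 61.9
```

Call:
send_rows --motion "0.3 0 0 0 0; 0.3 0 0 0 0"

```text
clock: 41.8
eef_pos: [0.6132, 0.2543, 0.1267]
tool_rot: [0.011, 1.0, -0.0, -0.0]
ft_force: [-0.1, 0.2, -3.0]
grip_width: 0.0441
grasp_force: 61.9
```

```bash
python3 - <<'E'
from h import *
im,M=grip('b','w19.png')
E
```

```text
edges [(148, -11), (149, -23), (150, -27), (151, -14), (153, 12), (154, 11), (155, 12), (156, 15), (157, 13), (158, 8), (162, -8), (189, -18), (190, -23), (191, -13), (199, 12), (200, 14), (201, 10), (205, 7), (206, 11), (249, -7), (295, 8), (303, -9), (304, -25), (305, -31), (306, -17), (315, 26), (316, 44), (317, 35), (318, 14), (326, -10), (327, -25), (328, -39), (329, -37), (330, -22)]
tcp [0.6132 0.2543 0.1267] [ 1.150e-02  9.999e-01 -1.000e-04 -3.000e-04] 0.0441 [-0.1  0.2 -3. ]
```

Call:
send_rows --motion "0.3 1 -4.5 0 0; 0.3 2 -9 0 0; 0.3 3 -13.5 0 0; 0.3 4 -18 0 0; 0.3 4.9 -22 0 0"

```text
clock: 42.35
eef_pos: [0.559, 0.0335, 0.1266]
tool_rot: [0.011, 1.0, -0.0, -0.0]
ft_force: [0.9, 0.2, -2.7]
grip_width: 0.0441
grasp_force: 62.3
```

Call:
send_rows --motion "0.3 0 -4 0 0; 0.3 0 -7.2 2 0; 0.3 0 -7.2 4 0; 0.3 0 -7.2 6 0; 0.3 0 -7.2 6.3 0"

```text
clock: 42.85
eef_pos: [0.556, -0.0369, 0.0611]
tool_rot: [0.011, 1.0, 0.0, -0.003]
ft_force: [-0.7, 0.1, -2.3]
grip_width: 0.0439
grasp_force: 62.3
```

Call:
send_rows --motion "0.3 0 0 0 0; 0.3 0 0 0 0; 0.3 0 0 0 0"

```text
clock: 43.15
eef_pos: [0.5596, -0.0362, 0.0651]
tool_rot: [0.01, 1.0, -0.0, 0.001]
ft_force: [-0.2, -0.3, -2.6]
grip_width: 0.0439
grasp_force: 62.3
```

Call:
send_rows --motion "0.3 0 0 0.4 0; 0.3 0.1 0 0.7 0; 0.3 0.1 0 0.9 0; 0.3 0.1 0 0.9 0"

```text
clock: 43.55
eef_pos: [0.5575, -0.0364, 0.0553]
tool_rot: [0.01, 1.0, 0.0, 0.0]
ft_force: [-0.8, -0.4, 0.1]
grip_width: 0.0439
grasp_force: 62.8
```

Call:
send_rows --motion "0.3 0 0 0.15 0; 0.3 0 0 0.2 0; 0.3 0 0 0.2 0"

```text
clock: 43.85
eef_pos: [0.5576, -0.0365, 0.0549]
tool_rot: [0.01, 1.0, 0.0, 0.001]
ft_force: [-6.2, 1.1, 11.0]
grip_width: 0.0438
grasp_force: 64.3
```

Call:
send_rows --motion "-0.25 0 0 -0.1 0; -0.25 0 0 -0.1 0; -0.25 0 0 -0.1 0; -0.25 0 0 -0.1 0"

```text
clock: 44.25
eef_pos: [0.5581, -0.0361, 0.0542]
tool_rot: [0.01, 1.0, 0.0, 0.001]
ft_force: [-0.9, 2.4, 5.9]
grip_width: 0.0533
grasp_force: 2.4
```

```bash
python3 - <<'E'
from h import *
im,M=grip('b','w20.png')
E
```

```text
edges [(130, -12), (131, -11), (150, 7), (151, 12), (152, 15), (153, 10), (191, -7), (192, -9), (240, 8), (241, 9), (251, -16), (252, -30), (253, -28), (254, -12), (264, 7), (265, 24), (266, 34), (267, 22), (274, -9), (275, -10), (280, 8), (283, -8), (284, -8), (291, 9), (292, 12), (293, 13), (294, 10), (301, 7), (320, -16), (321, -16), (326, -10), (327, -25), (328, -36), (329, -33), (330, -18)]
tcp [ 0.5581 -0.0361  0.0542] [1.020e-02 9.999e-01 3.000e-04 6.000e-04] 0.0533 [-0.9  2.4  5.9]
```

Call:
send_rows --motion "-0.15 0 0.1 0 0; -0.15 0 0.3 0 0; -0.15 0 0.3 0 0; -0.15 0 0.3 0 0"

```text
clock: 44.7
eef_pos: [0.5574, -0.0338, 0.0534]
tool_rot: [0.01, 1.0, -0.0, -0.0]
ft_force: [-1.6, -0.9, 0.4]
grip_width: 0.0492
grasp_force: 0.3
```

```bash
python3 - <<'E'
from h import *
M=model('wrist'); print(fit((150.5,275,131,302),M,-.037))
im,M=grip('b','w21.png'); print(fit((150.5,275,131,302),M,-.037))
for k in (228,280):
    g=cv2.GaussianBlur(im[:,k-5:k+5].mean((1,2)).reshape(-1,1),(1,3),0).ravel(); d=np.diff(g); print([(i,int(d[i])) for i in range(115,330) if abs(d[i])>8])
# columns of module edges at row 140 and 290
for r in (140,295):
    g=cv2.GaussianBlur(im[r-3:r+3].mean((0,2)).reshape(-1,1),(1,3),0).ravel(); d=np.diff(g); print(r,[(i,int(d[i])) for i in range(190,320) if abs(d[i])>8])
E
```

```text
(np.float64(0.5532), np.float64(0.023), np.float64(22.5), array([ 0.2, -0.1, -0.1,  0.1]))
edges [(132, -13), (133, -11), (152, 10), (153, 14), (154, 11), (193, -8), (194, -10), (242, 8), (243, 9), (253, -10), (254, -29), (255, -34), (256, -16), (267, 22), (268, 36), (269, 25), (270, 7), (276, -7), (277, -11), (278, -9), (282, 7), (285, -7), (286, -8), (293, 7), (294, 10), (295, 12), (296, 11), (303, 8), (321, -11), (322, -16), (323, -11), (326, -10), (327, -25), (328, -36), (329, -33), (330, -18)]
tcp [ 0.5574 -0.0338  0.0534] [ 1.050e-02  9.999e-01 -2.000e-04 -3.000e-04] 0.0492 [-1.6 -0.9  0.4]
(np.float64(0.5532), np.float64(0.023), np.float64(22.5), array([ 0.2, -0.1, -0.1,  0.1]))
[(132, -14), (133, -12), (152, 12), (153, 14), (154, 12), (192, -9), (193, -27), (194, -35), (195, -21), (199, -12), (200, -12), (213, 11), (214, 14), (215, 8), (242, 26), (243, 37), (244, 23), (253, -9), (254, -26), (255, -32), (256, -19), (267, 16), (268, 31), (269, 28), (270, 12), (276, -8), (277, -11), (278, -8), (286, -11), (287, -8), (291, 11), (292, 12), (293, 10), (303, 9), (322, -19), (323, -3
[... 1046 characters left out ...]
, (216, 12), (219, -20), (220, -23), (222, 26), (223, 16), (225, -17), (226, -29), (227, -29), (229, 25), (230, 32), (231, 13), (233, -10), (234, -15), (235, -11), (237, 15), (238, 16), (240, -17), (241, -29), (242, -15), (243, 10), (244, 14), (248, -16), (249, -15), (250, 11), (251, 23), (252, 10), (255, -12), (256, -15), (258, 25), (259, 20), (261, -9), (262, -8), (264, 12), (265, 11), (266, 10), (268, -10), (269, -27), (270, -22), (271, 12), (272, 29), (273, 15), (276, -14), (277, -25), (278, -11), (279, 18), (280, 24), (281, 9), (284, -21), (285, -18), (286, 10), (287, 25), (288, 11), (292, -11), (293, -14), (295, 16), (296, 10), (308, -9), (309, -31), (310, -54), (311, -52), (312, -26)]
```

Call:
send_rows --motion "-0.15 0.4 0 0.7 0; -0.15 0.9 0 1.4 0; -0.15 0.9 0 2.2 0; -0.15 0.9 0 2.2 0; -0.15 0.9 0 2.2 0"

```text
clock: 45.25
eef_pos: [0.5477, -0.0331, 0.031]
tool_rot: [0.01, 1.0, 0.0, -0.001]
ft_force: [0.4, -2.0, -0.9]
grip_width: 0.0493
grasp_force: 0.5
```

Call:
send_rows --motion "0.3 0 0 0 0; 0.3 0 0 0 0; 0.3 0 0 0 0; 0.3 0 0 0 0"

```text
clock: 45.65
eef_pos: [0.5485, -0.0331, 0.0317]
tool_rot: [0.01, 1.0, 0.0, -0.0]
ft_force: [0.5, -0.0, -3.1]
grip_width: 0.0448
grasp_force: 61.4
```

Call:
send_rows --motion "0.3 0.2 0 -0.3 0; 0.3 0.2 0 -0.55 0; 0.3 0.2 0 -0.55 0; 0.3 0.2 0 -0.55 0"

```text
clock: 46.05
eef_pos: [0.5468, -0.0333, 0.0376]
tool_rot: [0.01, 1.0, 0.0, 0.0]
ft_force: [-0.1, 0.8, -2.7]
grip_width: 0.0444
grasp_force: 61.3
```

Call:
send_rows --motion "0.3 -0.5 0 0 0; 0.3 -1 0 0 0; 0.3 -1.5 0 0 0; 0.3 -1.7 0 0 0; 0.3 -1.7 0 0 0"

```text
clock: 46.55
eef_pos: [0.5641, -0.0337, 0.0372]
tool_rot: [0.01, 1.0, -0.0, 0.0]
ft_force: [0.0, 0.6, -2.0]
grip_width: 0.0444
grasp_force: 61.3
```

Call:
send_rows --motion "0.3 -0.3 0 0 0; 0.3 -0.6 0 0 0; 0.3 -0.8 0 0 0; 0.3 -0.8 0 0 0"

```text
clock: 46.95
eef_pos: [0.5667, -0.0337, 0.0363]
tool_rot: [0.01, 1.0, 0.0, -0.005]
ft_force: [-8.8, -0.3, 3.3]
grip_width: 0.0443
grasp_force: 62.1
```

Call:
send_rows --motion "0.3 0 0 -0.2 0; 0.3 0 0 -0.4 0; 0.3 0 0 -0.4 0"

```text
clock: 47.25
eef_pos: [0.5667, -0.0337, 0.0388]
tool_rot: [0.01, 1.0, 0.0, -0.005]
ft_force: [-6.2, -0.2, -4.5]
grip_width: 0.0442
grasp_force: 64.4
```

Call:
send_rows --motion "0.3 0 0 0.3 0; -0.15 0 0 0.3 0; -0.15 0 0 0.3 0; -0.15 0 0 0 0; -0.15 0 0 -2 0"

```text
clock: 47.75
eef_pos: [0.5705, -0.0337, 0.0601]
tool_rot: [0.01, 1.0, 0.0, -0.002]
ft_force: [-0.2, 0.6, -0.4]
grip_width: 0.0494
grasp_force: 0.0
```

Call:
send_rows --motion "-0.15 0 0 -2.5 0; -0.15 0 0 -4.5 0; 1 -0.8 0 -4.5 0; 1 -1.6 0 -4.5 0; 1 -1.6 0 -4.5 0"

```text
clock: 48.25
eef_pos: [0.5886, -0.0341, 0.1055]
tool_rot: [0.01, 1.0, 0.0, 0.0]
ft_force: [-0.5, 0.2, -0.5]
grip_width: 0.0062
grasp_force: 0.0
```

```bash
python3 - <<'E'
from h import *
im,M=grip('b','w22.png')
chk('d',.1035)
E
```

```text
edges [(109, -8), (110, -11), (126, 11), (127, 18), (128, 13), (157, -7), (158, -15), (159, -15), (160, -7), (194, 12), (195, 17), (196, 11), (202, -9), (203, -27), (204, -34), (205, -21), (212, 14), (213, 31), (214, 31), (215, 16), (219, -8), (220, -13), (221, -12), (222, -7), (226, -11), (227, -18), (228, -13), (229, -7), (238, 8), (242, 8), (244, -8), (245, -15), (246, -8), (248, 8), (249, 10), (252, -8), (274, -8), (275, -17), (276, -16), (311, 8), (312, 17), (313, 16), (326, -20), (327, -31), (328, -27), (329, -14)]
tcp [ 0.5886 -0.0341  0.1055] [1.030e-02 9.999e-01 0.000e+00 1.000e-04] 0.0062 [-0.5  0.2 -0.5]
[([0, 156, 77, 86, 3893], 'end rows', np.int32(156), np.int32(242)), ([232, 208, 46, 8, 367], 'end rows', np.int32(208), np.int32(216))]
tcp [ 0.587  -0.0341  0.1048]
18 [[254.1, 130.8], [256.1, 227.2]]
8 [[254.3, 143.2], [256.4, 237.5]]
0 [[254.6, 153.7], [256.5, 243.1]]
```

Front rows (≈128–~222) match the 18–20° hooked state. Press.

Call:
send_rows --motion "1 0 0 1.2 0; 1 0 0 2.2 0; 1 0 0 2.7 0; 1 0 0 3.2 0; 1 0 0 3.6 0"

```text
clock: 48.85
eef_pos: [0.5941, -0.0343, 0.0744]
tool_rot: [0.01, 1.0, -0.0, 0.007]
ft_force: [6.6, 0.6, 7.4]
grip_width: 0.0005
grasp_force: 1.5
```

Call:
send_rows --motion "1 0 0 0.3 0; 1 0 0 0.6 0; 1 0 0 1.0 0; 1 0 0 1.0 0"

```text
clock: 49.25
eef_pos: [0.5984, -0.0345, 0.0713]
tool_rot: [0.01, 1.0, -0.0, 0.013]
ft_force: [0.2, 1.1, 39.9]
grip_width: -0.0003
grasp_force: 19.8
```

Call:
send_rows --motion "1 0 0 -1.5 0; 1 0 0 -4.5 0; 1 0 0 -4.5 0; 1 0 0 -4.5 0"

```text
clock: 49.65
eef_pos: [0.5877, -0.0341, 0.1052]
tool_rot: [0.01, 1.0, -0.0, 0.0]
ft_force: [-0.5, -0.6, -0.7]
grip_width: 0.0001
grasp_force: 0.0
```

```bash
python3 - <<'E'
from h import *
im,M=grip('b','w23.png')
cv2.imwrite('pics/w23.png',im[:,:,::-1])
E
```

```text
edges [(122, -12), (123, -29), (124, -23), (126, 20), (127, 12), (148, -13), (149, -25), (150, -21), (152, 17), (153, 20), (154, 12), (155, 8), (156, 12), (157, 12), (186, -9), (187, -16), (188, -14), (220, 12), (221, 18), (222, 11), (225, -7), (226, -24), (227, -36), (228, -29), (229, -12), (259, 10), (262, -10), (263, -8), (313, 7), (314, 8), (328, -12), (329, -15), (330, -9)]
tcp [ 0.5877 -0.0341  0.1052] [ 1.040e-02  9.999e-01 -0.000e+00  3.000e-04] 0.0001 [-0.5 -0.6 -0.7]
```

```bash
python3 - <<'E'
from h import *
def pw(x,y,z):
    c,s=np.cos(-.0183),np.sin(-.0183); return np.array([.5732+c*x-s*y,-.1368+s*x+c*y,z])
S=model('scene'); D=model('side'); M=model('wrist')
for ph in (1.57,1.7,1.8,1.9):
    b=lambda y:pw(.085-.140*np.cos(ph),y,.088+.140*np.sin(ph))
    print(ph,[np.round(w2px(S,b(y))).tolist() for y in(.155,-.155)],[np.round(w2px(D,b(y))).tolist() for y in(.155,-.155)],b(0).round(3),b(.14).round(3))
for n in ('scene','side','wrist'):
    im,_=snap(n,'g_%s.png'%n); print(n,[(round(q['conf'],2),np.round(q['rect']).tolist()) for q in boxes_of(n,'guard')[:2]])
print('pin',[(round(q['conf'],2),np.round(q['rect']).tolist(),px2w(S,*q['rect'][:2],.006).round(3)) for q in boxes_of('scene','lock_pin')[:3]])
a=cv2.imread('pics/g_scene.png')[110:270,130:370];b=cv2.imread('pics/g_side.png')[60:260,140:340]
cv2.imwrite('pics/g.png',np.hstack([cv2.resize(a,(480,320)),cv2.resize(b,(320,320))]))
E
```

```text
1.57 [[239.0, 134.0], [337.0, 150.0]] [[230.0, 169.0], [232.0, 113.0]] [ 0.658 -0.138  0.228] [0.661 0.002 0.228]
1.7 [[242.0, 133.0], [339.0, 148.0]] [[223.0, 170.0], [227.0, 114.0]] [ 0.676 -0.139  0.227] [0.679 0.001 0.227]
1.8 [[245.0, 132.0], [341.0, 148.0]] [[217.0, 171.0], [223.0, 115.0]] [ 0.69  -0.139  0.224] [0.693 0.001 0.224]
1.9 [[247.0, 132.0], [342.0, 148.0]] [[212.0, 172.0], [218.0, 116.0]] [ 0.703 -0.139  0.22 ] [0.706 0.001 0.22 ]
scene [(0.59, [283.0, 217.0, 23.0, 27.0]), (0.56, [299.0, 164.0, 102.0, 65.0])]
side [(0.93, [224.0, 159.0, 26.0, 110.0]), (0.63, [264.0, 208.0, 31.0, 26.0])]
wrist [(0.59, [74.0, 340.0, 148.0, 21.0])]
pin []
```

View pics/g.png

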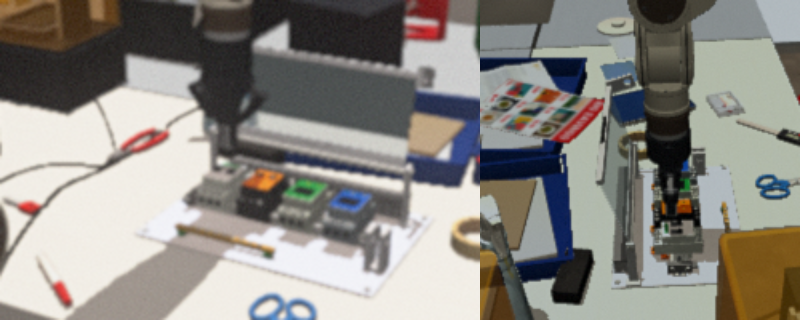

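```bash
python3 - <<'E'
from h import *
o=bot.get_obs(); print(o['joint_pos'].round(3),o['eef_pos'].round(3),o['clock'])
E
```

```text
[-0.058  0.494  0.037  1.115  0.    -0.037] [ 0.587 -0.034  0.104] 50.05
```

Call:
send_rows --motion "-1 0 0 -5 -0.15; -1 0 -1 -10 -0.3; -1 0 -2 -15 -0.45; -1 0 -2.5 -19.5 -0.6; -1 0 -2.5 -19.5 -0.75"

```text
clock: 50.55
eef_pos: [0.5901, -0.0603, 0.3087]
tool_rot: [-0.359, 0.933, -0.003, 0.007]
ft_force: [0.6, -0.1, 0.6]
grip_width: 0.0721
grasp_force: 0.0
```

Call:
send_rows --motion "-1 0 0 0 -0.15; -1 0 0 0 -0.3; -1 0 0 0 -0.45; -1 0 0 0 -0.6; -1 0 0 0 -0.75"

```text
clock: 51.05
eef_pos: [0.5871, -0.0592, 0.3]
tool_rot: [-0.676, 0.737, 0.0, -0.0]
ft_force: [0.3, -0.3, 0.7]
grip_width: 0.0855
grasp_force: 0.0
```

Call:
send_rows --motion "-1 0 0 0 -0.07; -1 0 0 0 -0.07; -1 0 0 0 -0.07"

```text
clock: 51.35
eef_pos: [0.587, -0.0591, 0.3001]
tool_rot: [-0.699, 0.715, 0.0, -0.0]
ft_force: [0.5, -0.3, -0.9]
grip_width: 0.0853
grasp_force: 0.0
```

Call:
send_rows --motion "-1 0 -4 0 0; -1 0 -8 0 0; -1 0 -10.8 0 0; -1 0 -10.8 0 0; -1 0 -10.8 0 0"

```text
clock: 51.85
eef_pos: [0.6952, -0.0614, 0.2982]
tool_rot: [-0.699, 0.715, 0.001, -0.001]
ft_force: [-0.3, 0.1, -0.3]
grip_width: 0.0855
grasp_force: 0.0
```

Call:
send_rows --motion "-1 0 0 3 0; -1 0 0 6 0; -1 0 0 9 0; -1 0 0 9.5 0; -1 0 0 9.5 0"

```text
clock: 52.35
eef_pos: [0.6937, -0.0615, 0.2059]
tool_rot: [-0.699, 0.715, 0.0, -0.0]
ft_force: [0.5, -0.8, 0.5]
grip_width: 0.0854
grasp_force: 0.0
```

Call:
send_rows --motion "0.3 0 0 0 0; 0.3 0 0 0 0; 0.3 0 0 0 0; 0.3 0 1.5 -0.2 0; 0.3 0 3 -0.4 0"

```text
clock: 52.85
eef_pos: [0.6663, -0.0609, 0.2104]
tool_rot: [-0.699, 0.715, -0.001, 0.001]
ft_force: [1.2, 0.5, 1.4]
grip_width: 0.0296
grasp_force: 0.8
```

Call:
send_rows --motion "0.3 0 1.3 -0.2 0; 0.3 0 2.5 -0.3 0; 0.3 0 4 0 0; 0.3 0 5.3 0.3 0; 0.3 0 6.6 0.6 0"

```text
clock: 53.35
eef_pos: [0.5997, -0.0595, 0.2044]
tool_rot: [-0.699, 0.715, -0.001, 0.001]
ft_force: [1.9, -0.8, -1.0]
grip_width: 0.0301
grasp_force: 0.8
```

Call:
send_rows --motion "0.3 0 1.2 0.4 0; 0.3 0 2.4 0.9 0; 0.3 0 3.6 1.6 0; 0.3 0 4.7 2.4 0; 0.3 0 5.1 2.8 0"

```text
clock: 53.85
eef_pos: [0.5477, -0.0583, 0.1757]
tool_rot: [-0.699, 0.715, -0.0, 0.0]
ft_force: [-0.2, -0.1, -0.0]
grip_width: 0.0295
grasp_force: 0.2
```

```bash
cat >> h.py <<'E'
def pw(x,y,z):
    c,s=np.cos(-.0183),np.sin(-.0183); return np.array([.5732+c*x-s*y,-.1368+s*x+c*y,z])
E
python3 - <<'E'
from h import *
for n in ('scene','side'):
    im,M=snap(n,'g1_%s.png'%n); print(n,[(round(q['conf'],2),np.round(q['rect']).tolist()) for q in boxes_of(n,'guard')[:2]])
    for ph in (0,.4,.6,.8,1.0,1.3):
        p=[w2px(M,pw(.085-r*np.cos(ph)-0*np.sin(ph),y,.088+r*np.sin(ph))) for r in(0,.145) for y in(.155,-.155)]; p=np.array(p)
        lo,hi=p.min(0),p.max(0); print(ph,np.round(np.r_[(lo+hi)/2,hi-lo]).tolist())
E
```

```text
scene [(0.91, [276.0, 177.0, 116.0, 48.0]), (0.47, [304.0, 218.0, 26.0, 26.0])]
0 [275.0, 196.0, 118.0, 40.0]
0.4 [275.0, 185.0, 117.0, 22.0]
0.6 [276.0, 180.0, 114.0, 31.0]
0.8 [278.0, 176.0, 111.0, 40.0]
1.0 [280.0, 171.0, 107.0, 49.0]
1.3 [283.0, 167.0, 101.0, 58.0]
side [(0.82, [252.0, 176.0, 41.0, 75.0])]
0 [259.0, 179.0, 52.0, 61.0]
0.4 [257.0, 172.0, 48.0, 76.0]
0.6 [255.0, 169.0, 43.0, 82.0]
0.8 [251.0, 166.0, 36.0, 88.0]
1.0 [247.0, 164.0, 27.0, 93.0]
1.3 [239.0, 161.0, 11.0, 97.0]
```

Call:
send_rows --motion "0.3 0 0 -3 0; 0.3 0 0 -7 0; 1 0 -1 -7 0; 1 0 -1.7 -7 0; 1 0 -1.7 -7 0"

```text
clock: 54.55
eef_pos: [0.5658, -0.0586, 0.2443]
tool_rot: [-0.699, 0.715, 0.0, -0.0]
ft_force: [-0.2, 0.4, -0.0]
grip_width: -0.0003
grasp_force: 0.0
```

Call:
send_rows --motion "1 0 0 2 0; 1 0 0 4 0; 1 0 0.2 6 0; 1 0 1.0 7.5 0; 1 0 2.2 9 0"

```text
clock: 55.05
eef_pos: [0.5421, -0.058, 0.1528]
tool_rot: [-0.699, 0.715, 0.001, -0.001]
ft_force: [0.8, -0.2, -0.0]
grip_width: 0.0005
grasp_force: 0.2
```

Call:
send_rows --motion "1 0 0.7 1.5 0; 1 0 1.3 3.1 0; 1 0 1.7 4.7 0; 1 0 2 6.3 0; 1 0 2 6.9 0"

```text
clock: 55.55
eef_pos: [0.5227, -0.0576, 0.0929]
tool_rot: [-0.699, 0.715, -0.001, 0.001]
ft_force: [-27.3, 3.5, 84.5]
grip_width: 0.0001
grasp_force: 42.0
```

Call:
send_rows --motion "1 0 0 -3 0; 1 0 0 -7 0; 0 -2 1 -11 0; -1 -6 3 -11 0; -1 -10 5 -11 0"

```text
clock: 56.05
eef_pos: [0.475, 0.0439, 0.1966]
tool_rot: [-0.699, 0.716, -0.0, 0.0]
ft_force: [0.5, -0.3, -0.1]
grip_width: 0.0432
grasp_force: 0.0
```

Call:
send_rows --motion "-1 -4 1 0 0; -1 -8.5 2 0 0; -1 -13 3 0 0; -1 -17 4 0 0; -1 -20 4.7 0 0"

```text
clock: 56.55
eef_pos: [0.4308, 0.2461, 0.1949]
tool_rot: [-0.7, 0.714, 0.001, -0.001]
ft_force: [0.4, -0.2, -0.2]
grip_width: 0.0852
grasp_force: 0.0
```

Call:
send_rows --motion "-1 0 0 0 0; -1 0 0 0 0"

```text
clock: 56.75
eef_pos: [0.4315, 0.2442, 0.195]
tool_rot: [-0.7, 0.714, 0.0, -0.002]
ft_force: [0.6, -0.4, -0.4]
grip_width: 0.0858
grasp_force: 0.0
```

```bash
cat >> h.py <<'E'
def pin(fn=None):
    o=bot.get_obs(); im,M=snap('wrist',fn); bs=boxes_of('wrist','lock_pin')
    print([(round(b['conf'],2),np.round(b['rect']).tolist(),px2w(M,*b['rect'][:2],.006).round(4).tolist()) for b in bs[:3]])
    h=cv2.cvtColor(im,cv2.COLOR_RGB2HSV); m=((h[...,0]<10)|(h[...,0]>170))&(h[...,1]>110)&(h[...,2]>50); m=m.astype(np.uint8)
    _,_,st,c=cv2.connectedComponentsWithStats(m); cs=cv2.findContours(m,0,1)[0]
    for k in cs:
        if cv2.contourArea(k)>60:
            P=np.array([px2w(M,*q[0],.012)[:2]*1000 for q in k]).astype(np.float32); print('red px',k[:,0].mean(0).round(),'mm',[np.round(v,1) for v in cv2.minAreaRect(P)])
    print('tcp',o['eef_pos'].round(4),o['tool_rot'].round(4),o['ft_force'].round(1)); return im,M
E
python3 - <<'E'
from h import *
im,M=pin('p1.png')
for n in ('scene','side'):
    snap(n); print(n,[(round(q['conf'],2),np.round(q['rect']).tolist()) for q in boxes_of(n,'guard')[:2]])
E
```

```text
[(0.63, [244.0, 182.0, 28.0, 64.0], [0.4435, 0.2551, 0.006])]
red px [241. 173.] mm [array([446.3, 242.8]), array([ 7.3, 22.7]), np.float64(77.2)]
red px [  7. 170.] mm [array([702.9, 233.8]), array([20.6,  8.4]), np.float64(9.8)]
red px [244. 157.] mm [array([443. , 225.6]), array([16.6, 22.9]), np.float64(79.3)]
red px [  6. 147.] mm [array([697.4, 208.9]), array([10.5, 14.7]), np.float64(76.4)]
tcp [0.4315 0.2442 0.195 ] [-7.001e-01  7.141e-01  2.000e-04 -1.600e-03] [ 0.6 -0.4 -0.4]
scene [(0.7, [274.0, 202.0, 121.0, 62.0]), (0.3, [199.0, 181.0, 27.0, 15.0])]
side [(0.93, [258.0, 181.0, 55.0, 68.0])]
```

Call:
send_rows --motion "-1 0.7 -0.7 4 0.1; -1 1.4 -1.3 8 0.178; -1 1.4 -1.3 12 0.178; -1 1.4 -1.3 16 0.178; -1 1.4 -1.3 18.8 0.178"

```text
clock: 57.55
eef_pos: [0.4443, 0.2284, 0.006]
tool_rot: [-0.632, 0.775, 0.0, -0.001]
ft_force: [-0.7, -0.0, -0.8]
grip_width: 0.0854
grasp_force: 0.0
```

Call:
send_rows --motion "-1 0 0 0 0; -1 0 0 0 0; -1 0 0 0 0"

```text
clock: 57.85
eef_pos: [0.447, 0.2306, 0.0102]
tool_rot: [-0.633, 0.774, -0.0, 0.002]
ft_force: [-0.0, -0.1, -1.0]
grip_width: 0.0852
grasp_force: 0.0
```

```bash
python3 - <<'E'
from h import *
im,M=pin('p2.png')
E
```

```text
[(0.8, [264.0, 272.0, 50.0, 113.0], [0.4458, 0.2496, 0.006])]
red px [261. 244.] mm [array([444., 231.]), array([31.8, 23.3]), np.float64(78.5)]
tcp [0.447  0.2306 0.0102] [-6.329e-01  7.742e-01 -4.000e-04  1.800e-03] [-0.  -0.1 -1. ]
```

Call:
send_rows --motion "-1 0 0.3 0.4 0; -1 0 0.3 0.7 0; -1 0 0.3 0.7 0; 0.6 0 0.3 0.7 0; 0.6 0 0.3 0.7 0"

```text
clock: 58.45
eef_pos: [0.4423, 0.2306, 0.0013]
tool_rot: [-0.633, 0.774, -0.0, 0.0]
ft_force: [0.5, 0.0, -0.2]
grip_width: 0.0593
grasp_force: 0.0
```

Call:
send_rows --motion "0.6 0 0 0 0; 0.6 0 0 0 0; 0.6 0 0 0 0; 0.6 0 0 0 0; 0.6 0 0 0 0"

```text
clock: 58.95
eef_pos: [0.4427, 0.2307, 0.0016]
tool_rot: [-0.633, 0.774, -0.0, 0.0]
ft_force: [0.1, -0.8, 3.3]
grip_width: 0.0219
grasp_force: 59.3
```

Call:
send_rows --motion "0.6 0 0 -3 0; 0.6 0 0 -7 -0.06; 0.6 0 0 -11 -0.12; 0.6 0 0 -15 -0.181; 0.6 0 0 -15 -0.181"

```text
clock: 59.45
eef_pos: [0.4458, 0.2324, 0.1569]
tool_rot: [-0.701, 0.713, -0.002, 0.005]
ft_force: [1.6, 0.6, -0.2]
grip_width: 0.0221
grasp_force: 59.1
```

Call:
send_rows --motion "0.6 4 0 0 0; 0.6 8.5 0 0 0; 0.6 13 0 0 0; 0.6 17.5 0 0 0; 0.6 22 0 0 0"

```text
clock: 59.95
eef_pos: [0.4371, 0.0091, 0.1503]
tool_rot: [-0.701, 0.714, 0.001, -0.001]
ft_force: [0.9, 0.2, -0.2]
grip_width: 0.0222
grasp_force: 59.0
```

Call:
send_rows --motion "0.6 4.5 -1 0 0; 0.6 9 -2 0 0; 0.6 13.5 -3 0 0; 0.6 18 -4 0 0; 0.6 22 -5 0 0"

```text
clock: 60.45
eef_pos: [0.4835, -0.2123, 0.15]
tool_rot: [-0.7, 0.714, 0.001, -0.0]
ft_force: [0.6, 0.3, 0.4]
grip_width: 0.022
grasp_force: 59.0
```

Call:
send_rows --motion "0.6 4.5 -0.5 0 0; 0.6 9 -1 0 0; 0.6 13 -1 0 0; 0.6 16 -1 0 0; 0.6 16 -1 0 0"

```text
clock: 60.95
eef_pos: [0.49, -0.3742, 0.1492]
tool_rot: [-0.699, 0.716, 0.0, -0.001]
ft_force: [-0.7, 0.8, 0.4]
grip_width: 0.0221
grasp_force: 59.0
```

Call:
send_rows --motion "0.6 0 0 0 0; 0.6 0 0 0 0"

```text
clock: 61.15
eef_pos: [0.4907, -0.3692, 0.1503]
tool_rot: [-0.701, 0.713, 0.001, 0.0]
ft_force: [0.2, 0.4, -1.0]
grip_width: 0.0224
grasp_force: 59.0
```

Call:
send_rows --motion "0.6 1.5 -1.3 0 0; 0.6 2.6 -2.5 2 0; 0.6 2.6 -2.5 5 0; 0.6 2.6 -2.5 8 0; 0.6 2.6 -2.5 10.4 0"

```text
clock: 61.65
eef_pos: [0.5155, -0.3946, 0.0455]
tool_rot: [-0.701, 0.713, 0.001, -0.0]
ft_force: [-0.2, -0.6, -1.3]
grip_width: 0.0226
grasp_force: 59.1
```

Call:
send_rows --motion "0.6 0 0 0 0; 0.6 0 0 0 0; 0.6 0 0 0 0"

```text
clock: 61.95
eef_pos: [0.5171, -0.3971, 0.0494]
tool_rot: [-0.701, 0.713, -0.002, 0.0]
ft_force: [-0.4, 0.3, -0.4]
grip_width: 0.0224
grasp_force: 59.1
```

```bash
python3 - <<'E'
from h import *
im,M=pin('p3.png'); W=M[0]
e=bot.get_obs()['eef_pos']
P=lambda x,y,z:np.round(w2px(M,pw(x,y,z)),1).tolist()
print('fork top outer',P(-.068,-.178,.064),P(-.040,-.178,.064),'hole',P(-.054,-.178,.05),'nose pred',np.round(w2px(M,(e[0],e[1]+.061,e[2]+.0044)),1))
print('bar top near edge', P(-.061,-.15,.094),P(-.061,.0,.094))
g=im.mean(2).astype(int)
for r in range(230,332,6): print(r,' '.join('%3d'%v for v in g[r,196:320:4]))
E
```

```text
[]
red px [254. 252.] mm [array([ 518.2, -372.1]), array([43.4, 31.1]), np.float64(89.0)]
tcp [ 0.5171 -0.3971  0.0494] [-7.008e-01  7.133e-01 -1.600e-03  3.000e-04] [-0.4  0.3 -0.4]
fork top outer [285.5, 396.5] [234.0, 396.4] hole [259.4, 374.7] nose pred [257.1 347.8]
bar top near edge [275.3, 501.4] [270.9, 675.4]
230 173 172 174 172 172 172  42  43  26  34  41  41  41  41  41  41  41  40  39  38  35  18  45  45 108 110 110 109 111 111 109
236 172 172 174 169 170 106  46  47   9  45  49  49  50  49  49  50  51  51  52  51  48   9  48  46  63 109 107 111 111 110 109
242 171 173   7  11  10  46  45  44   5  43  52  52  47  46  17  18  42  50  51  51  47   5  44  47  47  10   7   4 107 109 110
248 172  74  13  11  32  46  46  29   8  44  51  48  46  18  12   7  15  43  51  50  44   3  22  47  45  38   9  10  34 110 110
254 153   3   9  12  47  46  48   7   6  40  50  52  48  12  11  13  13  51  48  48  45   6   4  48  47  48   8  10  10 140 174
260  15  10   6  12  52  87  85  15   7  38  51  47  50  50  52  50  49  50  49  50  41   6  19  82  85  55  14  11   6  16 148
266  11  12 
[... 695 characters left out ...]
  92  73 172 172 173 106  22  10   2   9   6   7   7  11  10
302   7   8   4   9  12   7  11  28 128 173 172 173 110 154  97 100  92  74 172 172 172 150  21  10   7   9  12   5  11  12   8
308  18  13   7  11   6   8  20  39 167 172 171 172 108 153 167 165 146 100 171 171 172 173  50  39   8   6   8  11  10  18  22
314   9   5   6   7   8  10 120 170 169 169 169 171 109 154 167 166 146  96 169 169 170 169 168 142   8   5   4   5  11   9   8
320  10  10   9   8   7   9 119 176 175 175 176 176 109 154 168 166 144  93 154 154 152 153 153 128  10  12   7   8   7   9  11
326  12   7   8   8   6   5  18  20  44  97 134 136 108 154 168 166 145  90  50  39  26  33  21  15   3   8   6   6  10   9   8
```

Call:
send_rows --motion "0.6 0 0.1 0.4 0; 0.6 -0.8 0.1 0.4 0; 0.6 -1.6 0.1 0.4 0; 0.6 -1.6 0.1 0.4 0; 0.6 -1.6 0.1 0.4 0"

```text
clock: 62.55
eef_pos: [0.5151, -0.3804, 0.0434]
tool_rot: [-0.701, 0.713, -0.0, -0.0]
ft_force: [0.8, -0.7, 0.0]
grip_width: 0.0222
grasp_force: 59.1
```

Call:
send_rows --motion "0.6 -0.4 0 0 0; 0.6 -0.8 0 0 0; 0.6 -1.2 0 0 0; 0.6 -1.2 0 0 0"

```text
clock: 62.95
eef_pos: [0.5148, -0.3685, 0.0437]
tool_rot: [-0.701, 0.714, 0.0, -0.0]
ft_force: [-1.7, -0.7, 2.4]
grip_width: 0.0223
grasp_force: 59.5
```

Call:
send_rows --motion "0.6 0 -0.1 -0.2 0; 0.6 -0.5 -0.1 -0.2 0; 0.6 -1 -0.1 -0.2 0; 0.6 -1.5 -0.1 -0.2 0; 0.6 -1.5 -0.1 -0.2 0"

```text
clock: 63.45
eef_pos: [0.5157, -0.3528, 0.045]
tool_rot: [-0.701, 0.713, 0.001, -0.0]
ft_force: [-4.9, 0.1, 0.4]
grip_width: 0.0222
grasp_force: 59.3
```

Call:
send_rows --motion "0.6 -0.5 0 0 0; 0.6 -1 0 0 0; 0.6 -1.5 0 0 0; 0.6 -1.5 0 0 0"

```text
clock: 63.85
eef_pos: [0.516, -0.3382, 0.0451]
tool_rot: [-0.701, 0.714, 0.001, -0.0]
ft_force: [-4.8, -1.7, 1.8]
grip_width: 0.0224
grasp_force: 59.3
```

Call:
send_rows --motion "0.6 -0.4 0.1 0 0; 0.6 -0.7 0.1 0 0; 0.6 -1.0 0.1 0 0; 0.6 -1.2 0.1 0 0; 0.6 -1.2 0.1 0 0"

```text
clock: 64.35
eef_pos: [0.516, -0.3318, 0.0455]
tool_rot: [-0.7, 0.715, -0.004, -0.004]
ft_force: [-3.0, -14.2, -5.2]
grip_width: 0.0219
grasp_force: 59.2
```

```bash
python3 - <<'E'
from h import *
im,M=pin('p4.png')
g=im.mean(2).astype(int); print([int(v) for v in im[270:300,246:262,0].mean(1)],[int(v) for v in im[270:300,246:262,2].mean(1)])
n='side'; snap(n); print([(round(q['conf'],2),np.round(q['rect']).tolist()) for q in boxes_of(n,'guard')[:2]])
E
```

```text
[(0.91, [256.0, 254.0, 47.0, 70.0], [0.5158, -0.3067, 0.006]), (0.45, [154.0, 352.0, 10.0, 14.0], [0.5919, -0.2303, 0.006])]
red px [254. 253.] mm [array([ 517. , -309.9]), array([42.2, 30.4]), np.float64(88.7)]
tcp [ 0.516  -0.3318  0.0455] [-0.6996  0.7145 -0.0036 -0.0036] [ -3.  -14.2  -5.2]
[107, 107, 107, 107, 107, 106, 106, 107, 106, 106, 107, 105, 98, 82, 68, 75, 92, 95, 81, 63, 52, 52, 52, 51, 57, 83, 103, 110, 110, 110] [19, 19, 19, 19, 19, 18, 19, 19, 18, 17, 18, 17, 15, 23, 46, 69, 85, 87, 74, 58, 50, 49, 49, 48, 55, 79, 98, 104, 104, 104]
[(0.95, [259.0, 179.0, 57.0, 69.0])]
```

```bash
python3 - <<'E'
from h import *
M=model('wrist'); o=bot.get_obs(); print(o['eef_pos'],o['ft_force'])
for r in (228,229,282.5,283.5): print(r,px2w(M,254,r,.056))
print('fork top outer edge row',w2px(M,pw(-.054,-.178,.064)),'face at z.056',w2px(M,pw(-.054,-.178,.056)))
im=vision.camera('wrist'); print(im[215:300:1,254].tolist()[::3])
print('gapcols',im[284:290,236:276:3].mean(2).astype(int).tolist())
E
```

```text
[ 0.51602017 -0.33176875  0.04549443] [ -3.91473821 -13.04476683  -4.42567912]
228 [ 0.51618388 -0.34480134  0.056     ]
229 [ 0.51619549 -0.3442957   0.056     ]
282.5 [ 0.51684878 -0.31585298  0.056     ]
283.5 [ 0.51686162 -0.31529397  0.056     ]
fork top outer edge row (np.float64(255.96904593522336), np.float64(295.48793720858333)) face at z.056 (np.float64(255.88853900656096), np.float64(286.1576635236714))
[[116, 112, 103], [115, 111, 104], [116, 109, 101], [51, 11, 7], [56, 10, 9], [90, 12, 11], [105, 22, 19], [109, 20, 20], [108, 23, 21], [17, 15, 16], [15, 14, 15], [14, 13, 12], [15, 13, 12], [8, 8, 7], [57, 18, 17], [111, 24, 22], [108, 22, 20], [108, 21, 19], [108, 22, 20], [106, 21, 17], [106, 22, 18], [106, 21, 19], [106, 23, 17], [64, 42, 40], [106, 104, 98], [54, 53, 51], [52, 50, 49], [106, 104, 101], [109, 107, 104]]
gapcols [[50, 49, 48, 67, 58, 52, 48, 50, 58, 68, 66, 66, 47, 49], [49, 52, 52, 71, 79, 68, 63, 68, 81, 81, 73, 71, 50, 49], [51, 50, 54, 62, 90, 91, 89, 92, 96, 83, 72, 64, 51, 50], [50, 51, 52, 52, 80, 98, 102, 101, 94, 81, 64, 55, 51, 50], [50, 52, 50, 54, 61, 79, 89, 94, 84, 70, 52, 53, 52, 49], [51, 51, 53, 52, 50, 58, 66, 72, 63, 56, 49, 52, 51, 50]]
```

Call:
send_rows --motion "0.6 -0.2 0.1 0.1 0; 0.6 -0.4 0.1 0.1 0; 0.6 -0.6 0.1 0.1 0; 0.6 -0.6 0.1 0.1 0"

```text
clock: 65.0
eef_pos: [0.516, -0.3316, 0.0457]
tool_rot: [-0.698, 0.716, -0.008, -0.007]
ft_force: [-2.4, -26.7, -6.1]
grip_width: 0.0223
grasp_force: 59.3
```

```bash
python3 - <<'E'
from h import *
M=model('wrist'); im=vision.camera('wrist'); r=im[270:300,246:262,0].mean(1)-im[270:300,246:262,2].mean(1)
k=270+np.where(r>40)[0][-1]; print(k,px2w(M,254,k+.5,.056), 'face row',w2px(M,pw(-.054,-.178,.056)))
E
```

```text
283 [ 0.51684081 -0.31500662  0.056     ] face row (np.float64(255.84141110232247), np.float64(285.6594712779647))
```

Call:
send_rows --motion "0.6 0.3 0 0 0; 0.6 0.7 -0.1 0 0; 0.3 0.7 -0.1 0 0; 0 0.7 -0.1 0 0; 0 0.7 -0.1 0 0"

```text
clock: 65.55
eef_pos: [0.5167, -0.3269, 0.0443]
tool_rot: [-0.701, 0.713, -0.0, 0.001]
ft_force: [-0.4, -0.4, -0.2]
grip_width: 0.0423
grasp_force: 0.0
```

Call:
send_rows --motion "0 0 0 0 0; 0 0 0 -4 0; 0 0 0 -8 0; 0 3 0 -12 0; 0 8 0 -15 0"

```text
clock: 66.05
eef_pos: [0.5167, -0.3995, 0.1944]
tool_rot: [-0.702, 0.712, -0.002, 0.001]
ft_force: [0.3, -0.9, -0.2]
grip_width: 0.0425
grasp_force: 0.0
```

Call:
send_rows --motion "0 0 0 0 0; 0 0 0 0 0; 0 0 0 0 0"

```text
clock: 66.35
eef_pos: [0.5141, -0.3993, 0.1885]
tool_rot: [-0.701, 0.713, 0.002, 0.0]
ft_force: [-0.4, 0.0, 0.6]
grip_width: 0.0431
grasp_force: 0.0
```

```bash
python3 - <<'E'
from h import *
im,M=pin('p5.png')
print('expected head centre',pw(-.054,-.193,.056))
for q in ((-.054,-.178,.056),(-.054,-.208,.056)): print(np.round(w2px(M,pw(*q)),1))
h=cv2.cvtColor(im,cv2.COLOR_RGB2HSV); m=(((h[...,0]<10)|(h[...,0]>170))&(h[...,1]>110)&(h[...,2]>50)).astype(np.uint8)
_,_,st,c=cv2.connectedComponentsWithStats(m); print([s.tolist() for s in st[1:] if s[4]>60])
for k in range(1,len(st)):
    if st[k][4]>60:
        x,y,w,hh,_=st[k]; print(px2w(M,x+w/2,y,.056).round(4),px2w(M,x+w/2,y+hh,.056).round(4))
for n in ('side','scene'):
    snap(n); print(n,[(round(q['conf'],2),np.round(q['rect']).tolist()) for q in boxes_of(n,'guard')[:2]],[(round(q['conf'],2),np.round(q['rect']).tolist()) for q in boxes_of(n,'lock_pin')[:2]])
E
```

```text
[(0.77, [255.0, 250.0, 25.0, 34.0], [0.5147, -0.3063, 0.006])]
red px [254. 249.] mm [array([ 515.7, -309.9]), array([39.3, 27.1]), np.float64(89.5)]
red px [509. 201.] mm [array([ 233.6, -363.9]), array([ 8.8, 46.4]), np.float64(11.6)]
tcp [ 0.5141 -0.3993  0.1885] [-7.008e-01  7.134e-01  1.600e-03  1.000e-04] [-0.4  0.   0.6]
expected head centre [ 0.51567734 -0.32877954  0.056     ]
[254.1 265.5]
[254.1 238.3]
[[503, 180, 9, 40, 223], [243, 234, 24, 32, 644]]
[ 0.2757 -0.3984  0.056 ] [ 0.2675 -0.3581  0.056 ]
[ 0.5144 -0.3483  0.056 ] [ 0.5151 -0.3132  0.056 ]
side [(0.79, [259.0, 178.0, 50.0, 67.0])] []
scene [(0.7, [274.0, 203.0, 120.0, 61.0])] []
```

```bash
python3 - <<'E'
from h import *
W,f,cx,cy=model('wrist'); m=vision.camera_model('wrist'); H=np.array(m['hand_eye'])
def at(p,q):
    T=np.eye(4);T[:3,:3]=R.from_quat(q).as_matrix();T[:3,3]=p; return (T@H,f,cx,cy)
q=(.0104,.99995,0,0)
for n,p,ym,ob in (('white',(.5877,-.0341,.1052),.1035,'123.5 149/153 ; label 187,221,227'),('orange',(.5854,-.097,.1035),.04,'126 143/158')):
    M=at(p,q)
    for t in (0,3,6):
        r=np.radians(t)
        print(n,t,[round(float(w2px(M,pw(-.018+np.cos(r)*(a+.018)-np.sin(r)*b,ym,.025+np.sin(r)*(a+.018)+np.cos(r)*b))[1]),1) for a,b in((-.045,.026),(-.030,.044))],ob)
E
```

```text
white 0 [125.5, 152.6] 123.5 149/153 ; label 187,221,227
white 3 [123.3, 148.7] 123.5 149/153 ; label 187,221,227
white 6 [121.3, 144.7] 123.5 149/153 ; label 187,221,227
orange 0 [127.5, 155.0] 126 143/158
orange 3 [125.3, 150.9] 126 143/158
orange 6 [123.2, 147.0] 126 143/158
```

```bash
python3 - <<'E'
from h import *
vision; m=vision.camera_model('wrist'); H=np.array(m['hand_eye']); f=192/np.tan(np.radians(m['fov_y'])/2)
def at(p,q):
    T=np.eye(4);T[:3,:3]=R.from_quat(q).as_matrix();T[:3,3]=p; return (T@H,f,m['cx'],m['cy'])
q=(.0104,.99995,0,0)
for fn,p,mods in (('w23.png',(.5877,-.0341,.1052),(('white',.1035),('orange',.038))),('w17.png',(.5854,-.097,.1035),(('orange',.04),('green',-.030)))):
    im=cv2.imread('pics/'+fn); M=at(p,q)
    for n,ym in mods:
        for lab,a,b in (('bodyend',-.045,.026),('frontnear',-.030,.044),('frontfar',.030,.044)):
            u,v=w2px(M,pw(a,ym,.025+b)); u=int(u)
            g=cv2.GaussianBlur(im[:,u-8:u+8].mean((1,2)).reshape(-1,1),(1,3),0).ravel(); d=np.diff(g); v0=int(v)
            print(fn,n,lab,u,round(float(v),1),[(i,int(d[i])) for i in range(v0-10,v0+11) if 0<=i<383 and abs(d[i])>7])
E
```

```text
w23.png white bodyend 255 125.5 [(122, -14), (123, -32), (124, -24), (125, 8), (126, 23), (127, 14), (129, -7)]
w23.png white frontnear 255 152.6 [(142, 9), (148, -14), (149, -25), (150, -21), (152, 17), (153, 20), (154, 12), (155, 8), (156, 12), (157, 11)]
w23.png white frontfar 255 245.0 []
w23.png orange bodyend 153 125.9 [(116, -16), (117, -16), (123, -14), (124, -37), (125, -46), (126, -29), (129, 8), (130, 13), (131, 16), (132, 13), (133, 9)]
w23.png orange frontnear 145 153.1 [(155, 14), (156, 26), (157, 25), (158, 13)]
w23.png orange frontfar 155 245.3 [(242, -15), (243, -21), (244, -8), (245, 7), (246, 9), (249, -11), (250, -17), (252, 23), (253, 36), (254, 17)]
w17.png orange bodyend 254 127.5 [(124, -10), (125, -34), (126, -48), (127, -35), (128, -10), (131, 10), (132, 14), (133, 16), (134, 13), (135, 9)]
w17.png orange frontnear 254 155.0 [(144, -17), (145, -10), (157, 17), (158, 28), (159, 25), (160, 12)]
w17.png orange frontfar 254 247.7 []
w17.png green bodyend 144 127.9 [(123, -18), (124, -33), (125, -17), (126, 13), (127, 21), (128, 13)]
w17.png green frontnear 136 155.4 [(146, -19), (147, -21), (148, -14), (149, -16), (150, -22), (151, -16), (153, 22), (154, 25), (155, 10), (156, -9), (157, -17), (158, -10)]
w17.png green frontfar 146 248.1 [(243, 14), (244, 19), (245, 8), (256, -7)]
```

```bash
python3 - <<'E'
from h import *
print(workorder.job_done())
E
```

```text
the job is handed in; nothing more can be done
None
```

The job is handed in: four modules clipped on the rail, guard folded down, pin pushed in until it stopped with its head at the fork, and the arm clear. This rests on camera and force readings only, since the hand-in returned no verdict.

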